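# Refill the child-safe laundry tablet dispenser

### The job

Refill the laundry tablet dispenser: lift the red pawl and draw the toothed gate bar right back off the tube mouth, swing both flaps of the refill carton over and leave them lying open, drop every tablet, those in the carton and the stray one on the counter, down the tube, and then press the stack down firmly (about 10 N) with the wooden rod until the orange follower bottoms out. Finish by standing the rod back in its sleeve, pushing the gate fully home over the mouth and setting the pawl down between the teeth again; leave the bottle, jar and plant where they are.

Things in the scene. Friction and masses are not known exactly. Their poses are not given: they have to be found in the camera images.
- dispenser: Fixed tablet dispenser on a white 110 x 270 x 10 mm base plate. Origin on the counter, exactly below the axis of the clear square tube; z up. Its own -y is the way the gate bar is withdrawn, its +y side carries the rod sleeve. The gate guides and the pawl's cheeks stand between y = -36 and -126 mm, up to z = 209 mm
- mouth (a point): Centre of the tube's flared mouth, in its top plane, 165 mm above the counter; axes as the dispenser's. Tube: 33 mm square bore, walls 4 mm, sides along the dispenser's x and y, up to z = 150 mm, then a white flare that widens to 48 mm square at z = 165 mm
- gate (a joint): Withdrawal of the gate bar in m: 0 = fully home (covers the tube mouth), 0.068 = right back at its stop (mouth wholly clear from 0.05). Slides along the dispenser's -y with about 1.5 N of friction and stays where it is left. With the pawl down a tooth stops it after about 2 mm. Aluminium bar 34 mm wide, 8 mm thick, top at z = 176 mm, 8 mm saw teeth on it
- gate_post (a point): Centre of the top face of the black upright post on the outer end of the gate bar, by which it is pulled and pushed. Post 16 x 16 mm, 40 mm tall above the bar (z 176 to 216 mm); at dispenser y = -155 mm with the gate home
- pawl (a joint): Angle of the red pawl in rad: 0 = down, between the teeth; 0.75 = highest; clear of the teeth from 0.3. The hinge is stiff (about 0.05 N m) and the pawl stays where it is left. Hinge line along the dispenser's x, at dispenser y = -108, z = 198 mm; the pawl reaches from it towards the tube (+y), its tip swings up
- pawl_tab (a point): Centre of the top face of the pawl's upright finger tab, 12 x 12 mm, 30 mm tall (sides along the dispenser's x and y at angle 0). At angle 0 this point lies 44 mm in +y and 34 mm above the hinge line
- follower (a joint): Travel of the orange follower plate in the tube in m: it starts at 0 to 0.005 and bottoms out at 0.035. It slides down with about 5 N of friction, has no spring and stays where it is left. Its top face is 55 mm above the counter at 0 and 20 mm at the bottom
- rod: Loose wooden packing rod, round, 26 mm in diameter, 175 mm long, 60 g, blue upper end; origin at the centre of its lower end, z along it. Starts standing in the sleeve, its lower end 10 mm above the counter, its top at 185 mm
- sleeve (a point): Centre of the mouth of the rod's white square sleeve (36 mm square bore, walls 4 mm), 110 mm above the counter and 85 mm in the dispenser's +y from the tube axis; the sleeve's floor is 100 mm below this point
- carton: Fixed refill carton, 100 mm along its x, 150 mm along its y, 60 mm tall, open-topped under two flaps; origin at the centre of its underside. Walls 4 mm; a raised inner floor 30 mm above the counter, on which the tablets lie about 44 mm apart in a row along y
- flap_near (a joint): Angle in rad of the flap hinged along the carton's -x top edge (hinge line at carton x = -50, z = 60 mm): 0 = shut and level, 1.57 = upright, 3.3 = hanging outside. 48 mm wide, 150 mm long, 3 mm thick. It stays by friction between about 1.0 and 2.1, falls shut below that and falls open beyond it
- flap_near_tab (a point): Centre of the top face of this flap's upright blue pull tab (10 mm along x, 24 mm along y, 22 mm tall). With the flap shut it lies at carton x = -10, y = -35, z = 85.5 mm; it turns with the flap
- flap_far (a joint): The same for the flap hinged along the carton's +x top edge (hinge line at carton x = +50, z = 60 mm); it swings open towards +x
- flap_far_tab (a point): Centre of the top face of that flap's blue pull tab, same size; with the flap shut at carton x = +10, y = +35, z = 85.5 mm
- tablet0: Pressed laundry tablet, white with a blue middle layer, 30 x 30 mm and 22 mm thick, 30 g; origin at the centre of its underside, z along its thickness. One to three such tablets are present, in the carton; an absent one reads None
- tablet1: Pressed laundry tablet, white with a blue middle layer, 30 x 30 mm and 22 mm thick, 30 g; origin at the centre of its underside, z along its thickness. One to three such tablets are present, in the carton; an absent one reads None
- tablet2: Pressed laundry tablet, white with a blue middle layer, 30 x 30 mm and 22 mm thick, 30 g; origin at the centre of its underside, z along its thickness. One to three such tablets are present, in the carton; an absent one reads None
- stray: One more tablet of the same make and size, always present; it lies flat on the open counter between the dispenser and the carton
- detergent: Bystander: blue bottle, 70 mm across, 190 mm tall; origin under its centre
- powder_jar: Bystander: glass jar with a black lid, 72 mm across, 120 mm tall; origin under its centre
- plant: Bystander: plant in a white pot, about 96 mm across, 190 mm tall; origin under its centre
There are look-alikes about, which are no part of the job. Leave any pink, purple or yellow look-alike of the carton alone.

How it is judged:
On the way, in this order (a step that is already met when the one before it is completed fails the run):
1. the pawl is lifted clear of the teeth (value of joint pawl above 0.3 rad), for 0.1 s.
2. the gate bar is drawn back off the tube mouth (value of joint gate above 0.055 m), for 0.2 s.
3. every tablet is in the tube (x of tablet0 in the frame of mouth between -0.02 and 0.02 m and y of tablet0 in the frame of mouth between -0.02 and 0.02 m and z of each of tablet0, tablet1, tablet2, stray in the frame of mouth below -0.015 m and x of tablet1 in the frame of mouth between -0.02 and 0.02 m and y of tablet1 in the frame of mouth between -0.02 and 0.02 m and x of tablet2 in the frame of mouth between -0.02 and 0.02 m and y of tablet2 in the frame of mouth between -0.02 and 0.02 m and x of stray in the frame of mouth between -0.02 and 0.02 m and y of stray in the frame of mouth between -0.02 and 0.02 m), for 0.2 s.
4. the stack is pressed firmly (over 6 N) with the rod, the follower at the bottom (value of joint follower above 0.032 m and (contact force between rod and tablet0 above 6 N or contact force between rod and tablet1 above 6 N or contact force between rod and tablet2 above 6 N or contact force between rod and stray above 6 N)), for 0.1 s.
5. the gate is pushed fully home (value of joint gate below 0.005 m), for 0.2 s.
At the end, for the whole second after the job is handed in: Gate within 5 mm of fully home, pawl down (below 0.08 rad), follower within 3 mm of its bottom, every tablet in the tube, both flaps open beyond 2.3 rad, the rod upright at rest on the floor of its sleeve (all of step 3 and value of joint gate below 0.005 m and value of joint pawl below 0.08 rad and value of joint follower above 0.032 m and value of joint each of flap_near, flap_far above 2.3 rad and horizontal distance between rod and sleeve below 0.015 m and height (world z) of rod below 0.02 m and angle between rod's own z axis and vertical below 0.15 rad and linear speed of rod below 0.02 m/s); the robot touches nothing.
It fails at once if the detergent is pushed away or knocked over (distance of detergent from where it was at the start of the episode above 0.04 m or angle between detergent's own z axis and vertical above 0.4 rad).
It fails at once if the powder_jar is pushed away or knocked over (distance of powder_jar from where it was at the start of the episode above 0.04 m or angle between powder_jar's own z axis and vertical above 0.4 rad).
It fails at once if the plant is pushed away or knocked over (distance of plant from where it was at the start of the episode above 0.04 m or angle between plant's own z axis and vertical above 0.4 rad).
Of tablet0, tablet1, tablet2 only 1 to 3 are there at a start; the rules pass over those that are not, and their reading is None.
At some moment in a run one of stray may be knocked a few centimetres aside while the robot is not near it.
Once in a run the grip may slacken for a moment while it holds something.
It also fails if it takes over 210 s, if anything falls off the work surface, if the arm or the gripper's body presses on something with over 40 N, if the wrist force passes 120 N, or if a joint passes its speed limit or range.

### The arm

A 6-joint arm with a two-finger parallel gripper is mounted at the origin on the work surface. World frame = base frame: x ahead of the robot, y to its left, z up, the work surface at z = 0. Lengths are in m, angles in rad, forces in N, time in s.
With the tool pointing down it reaches from about 0.375 to 0.975 m from the base axis. Payload 3.8 kg.
Tool frame: the origin (TCP) lies on the centre line of the jaws, within the pads' length; the fingertips stand 25 mm ahead of it and the grasp point (between the pads) lies 6 mm ahead of it; y points along the fingers, z is the direction in which the jaws open and shut, and the axes are right-handed (so a half turn about y gives the same grasp; the last joint's range is limited). The gripper opens to 85 mm and grips with 20 to 120 N. Pads are 22 mm wide; open, the fingers measure 114 mm over their backs; the gripper's body (76 mm by 85 mm) begins 54 mm behind the grasp point. The pads swing forward as they close: fully open they stand 13 mm farther back than shut.
Start: joints at [1.081, 0.264, 1.604, -0, 1.274, -0.037], TCP at [0.295, 0.607, 0.256] pointing down, gripper open.
Joint ranges: [-2.63, 2.63], [-0.94, 2.18], [0.31, 2.57], [-1.31, 4.45], [0, 2.66], [-2.55, 2.55]. Speed limits (rad/s): [2.57, 2.57, 3.14, 3.14, 3.14, 3.14].

### API

Orientations are given as a rotation vector (axis times angle).
In Python, from workcell import bot gives the robot as it stands.
- The arm moves only by the shell command python3 -m jog 'ROWS' [FORCE]. ROWS is JSON, a list of rows, each a list of 5 numbers: the shift along the world's x, y, z in mm, then the turn about the world's z in degrees, then the finger opening in mm, from 0 to 85.4. A call has exactly 10 rows; each row is the pose to reach, as a shift and turn from the pose commanded when the call began; what a row does not reach only later rows make up. A row lasts 1/8 s, in which the tool goes at most 62.5 mm and 10.7 degrees, less where a joint would pass 70% of its speed; a pose out of reach is approached as far as the arm can. A call with a gripper value outside its range is refused whole. The fingers move at their own pace and stop on an object; FORCE is the grip in N (left out, the last holds). Time passes only in rows, so rows that repeat a pose let the fingers close, or fill a call up. It gives the time, the measured TCP pose, the force and the opening at its end, in the units of the state.
- bot.read_state(): the state, without advancing time (a new reading comes with each control period).
- bot.read_camera(name): name is "scene" or "top"; returns a dict with "pixels" (480x640x3 uint8, red, green, blue), "fx", "fy", "cx", "cy" (pixels), "R" (3x3) and "t" (3): a world point X has camera coordinates R X + t. Camera axes: x right, y down, z forward; pixel columns grow to the right and rows downward; lengths in m; the calibration is good to about 2 mm. A picture is of the moment at which its call begins. There is no depth.
- bot.finish_job(): hands the job in, once; it reports no verdict.
The state is a dict: "time": time; "q": joint angles; "joint_vel": joint speeds; "joint_torque": joint torques, N m; "tool_pos": TCP position; "tcp_rot": TCP orientation; "wrist_force": force on the tool from outside, world axes, zero at the start; "torque": the same for the moment, N m; "width": opening from 0.0 (shut) to 1.0 (fully open).
Only numpy, scipy, OpenCV 4.12 (cv2) and the standard library are available. Lean on these libraries where they do the work, as an engineer would, in place of code of your own. Each camera call takes 0.05 s, during which the arm holds its last target.

## Working session

There is one attempt and no reset: what is moved stays moved. The work goes in short steps, Python scripts to look and compute and a shell command to move; the robot and the scene stay as the last step left them, time stands still between calls to the robot, and variables do not carry over. Pictures are saved under pics/ and viewed, and the job is handed in when it is done.

```bash
mkdir -p pics; ls
python3 - <<'E'
from workcell import bot
import cv2
print(bot.read_state())
for n in ("scene","top"):
    c=bot.read_camera(n)
    cv2.imwrite(f"pics/{n}0.png",c["pixels"][:,:,::-1])
    print(n,c["fx"],c["fy"],c["cx"],c["cy"],c["R"],c["t"])
E
```

```text
pics
{'time': 0.0, 'q': array([ 1.08112984e+00,  2.64766358e-01,  1.60536260e+00,  1.82157306e-05,
        1.27371585e+00, -3.69002288e-02]), 'joint_vel': array([-0.00014351, -0.00154907,  0.00195698, -0.00092349, -0.00023404,
       -0.00154409]), 'joint_torque': array([-7.95944816e-04, -5.15101647e+01, -3.67320192e+01, -1.15824751e-04,
        1.25357255e-02,  1.30751111e-06]), 'tool_pos': array([0.2949613 , 0.60639335, 0.25495923]), 'tcp_rot': array([-1.54365648,  0.35563851, -0.35468447]), 'wrist_force': array([ 0.1945837 , -0.02525901,  0.09788259]), 'torque': array([-0.0513198 , -0.01481294,  0.01865164]), 'width': 1.0005841107211855}
scene 523.0194550426935 523.0194550426935 316.46957134113035 246.9072676085048 [[ 0.41353167  0.91023232  0.02164914]
 [ 0.55143473 -0.23146258 -0.80146417]
 [-0.72450762  0.34336891 -0.59765082]] [-0.3085278  -0.18507449  1.59915294]
top 559.6340643180699 559.6340643180699 314.18459086423985 230.02527051257022 [[-0.00869581 -0.99990115 -0.01104895]
 [-0.98658427  0.0103803  -0.16292245]
 [ 0.16302104  0.00948398 -0.98657701]] [0.10731853 0.58767886 1.31078535]
```

View pics/scene0.png

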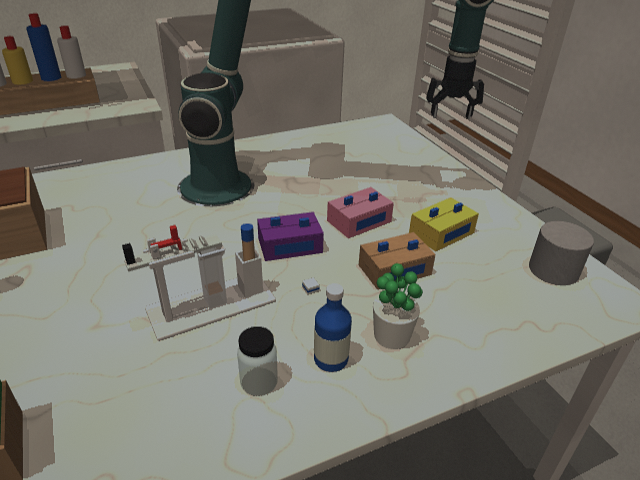

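View pics/top0.png

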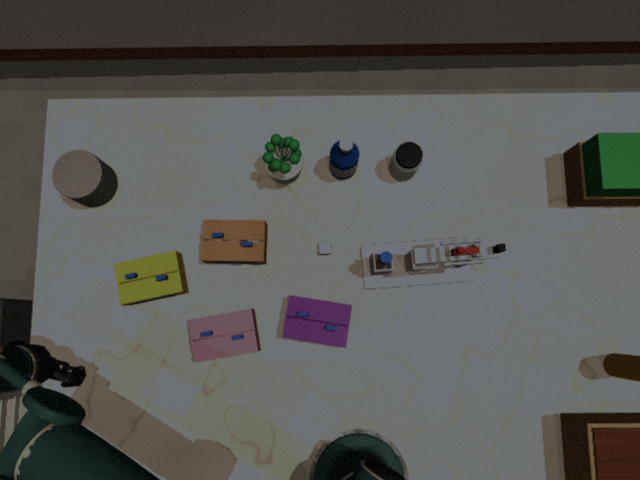

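```bash
cat > h.py <<'E'
from workcell import bot
import cv2, numpy as np
def cam(n): return bot.read_camera(n)
def proj(c,X):
    p=c["R"]@np.asarray(X,float)+c["t"]; return np.array([c["fx"]*p[0]/p[2]+c["cx"],c["fy"]*p[1]/p[2]+c["cy"]])
def ray(c,u,v):
    d=c["R"].T@np.array([(u-c["cx"])/c["fx"],(v-c["cy"])/c["fy"],1.]); return -c["R"].T@c["t"],d
def onz(c,u,v,z):
    o,d=ray(c,u,v); return o+d*(z-o[2])/d[2]
def tri(c1,p1,c2,p2):
    o1,d1=ray(c1,*p1);o2,d2=ray(c2,*p2)
    A=np.stack([d1,-d2],1);s=np.linalg.lstsq(A,o2-o1,rcond=None)[0]
    a=o1+d1*s[0];b=o2+d2*s[1]; return (a+b)/2,np.linalg.norm(a-b)
def crop(c,x0,y0,x1,y1,k,name,gain=1.6):
    im=c["pixels"][y0:y1,x0:x1,::-1].astype(float)*gain
    im=cv2.resize(np.clip(im,0,255).astype(np.uint8),None,fx=k,fy=k,interpolation=cv2.INTER_CUBIC)
    cv2.imwrite("pics/"+name,im)
def comps(c,mask,mina=4):
    n,l,s,ce=cv2.connectedComponentsWithStats(mask.astype(np.uint8))
    return [(ce[i].round(2),int(s[i][4]),s[i][:4].tolist()) for i in range(1,n) if s[i][4]>=mina]
def hsv(c): return cv2.cvtColor(c["pixels"],cv2.COLOR_RGB2HSV)
E
python3 - <<'E'
from h import *
t=cam("top");s=cam("scene")
crop(t,350,225,520,300,4.7,"t_disp.png",1.8)
crop(s,110,210,290,345,4.4,"s_disp.png")
crop(t,180,200,360,280,4.4,"t_cart.png",1.8)
crop(s,290,220,450,330,5,"s_cart.png")
for n,c in(("top",t),("scene",s)):
    H=hsv(c);h,S,V=H[...,0],H[...,1],H[...,2]
    print(n,"red",comps(c,((h<6)|(h>174))&(S>180)&(V>70),6))
    print(n,"blue",comps(c,(h>100)&(h<125)&(S>130)&(V>50),6))
    print(n,"orange",comps(c,(h>6)&(h<14)&(S>80)&(V>60),60))
E
```

```text
top red [(array([467.18, 250.22]), 91, [458, 247, 21, 7]), (array([454. , 251.5]), 6, [454, 249, 1, 6])]
top blue [(array([348.55, 158.04]), 260, [334, 144, 25, 23]), (array([217.26, 234.5 ]), 38, [213, 233, 10, 4]), (array([246.49, 243.44]), 41, [242, 241, 10, 5]), (array([385.4 , 257.34]), 113, [380, 252, 12, 12]), (array([129.8 , 275.54]), 35, [125, 273, 10, 6]), (array([160.46, 277.67]), 39, [156, 275, 10, 6]), (array([302.5, 314.1]), 40, [298, 312, 10, 5]), (array([330.82, 327.61]), 38, [326, 326, 11, 5]), (array([205.55, 333.55]), 33, [201, 332, 10, 4]), (array([237.12, 336.68]), 34, [232, 335, 11, 5])]
top orange [(array([620.03, 429.85]), 68, [604, 428, 31, 6]), (array([611.24, 441.44]), 182, [595, 436, 45, 12]), (array([618.39, 473.96]), 109, [598, 470, 42, 7])]
scene red [(array([33.34, 19.77]), 80, [29, 14, 10, 13]), (array([63.96, 32.01]), 74, [60, 27, 9, 11]), (array([ 8.64, 42.47]), 74, [4, 37, 10, 12]), (array([170.5 , 239.02]), 212, [151, 226, 31, 23])]
scene blue [(array([41.81, 52.75]), 881, [27, 25, 31, 56]), (array([373.11, 196.18]), 57, [369, 192, 9, 9]), (array(
[... 223 characters left out ...]
271, 217, 9, 9]), (array([303.63, 221.8 ]), 79, [299, 218, 10, 9]), (array([456.68, 232.68]), 173, [444, 223, 27, 20]), (array([246.57, 232.16]), 181, [241, 224, 12, 18]), (array([293.89, 247.37]), 355, [275, 241, 39, 14]), (array([412.51, 244.6 ]), 80, [408, 240, 10, 10]), (array([382.6 , 246.38]), 80, [378, 242, 10, 10]), (array([414.85, 269.3 ]), 124, [402, 264, 23, 12]), (array([312.5 , 289.75]), 12, [307, 288, 12, 4]), (array([332.52, 321.02]), 1128, [315, 298, 36, 43]), (array([329.88, 365.49]), 192, [314, 355, 34, 17])]
scene orange [(array([480.36, 138.27]), 284, [449, 120, 62, 39]), (array([584.04, 203.41]), 1725, [525, 161, 115, 87]), (array([ 12. , 185.1]), 851, [0, 167, 26, 38])]
```

View pics/t_disp.png

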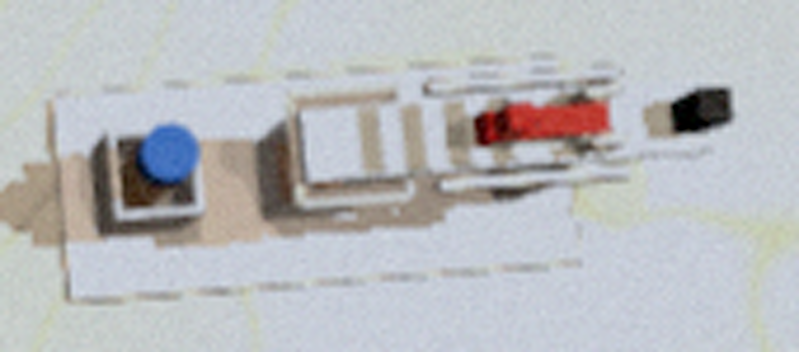

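View pics/s_disp.png

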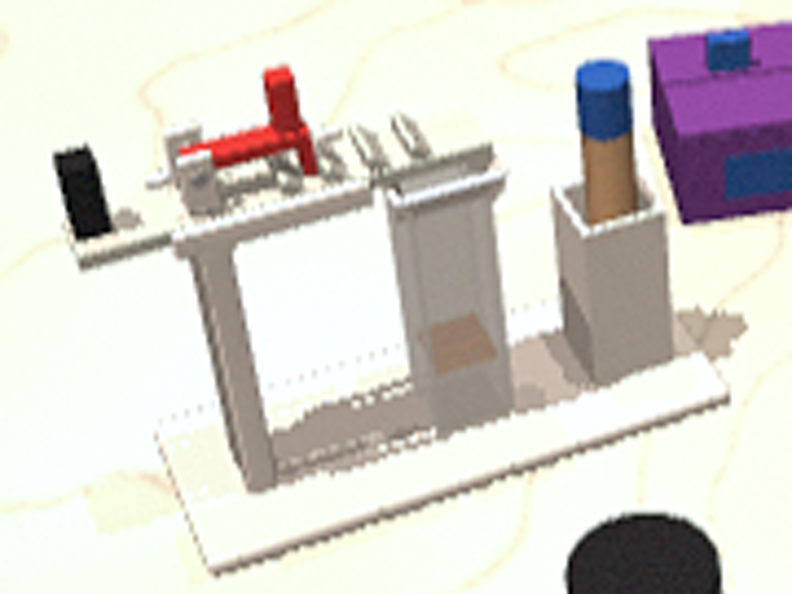

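View pics/t_cart.png

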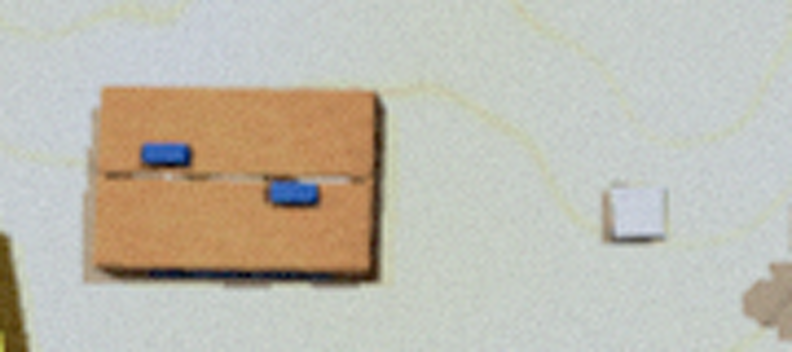

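View pics/s_cart.png

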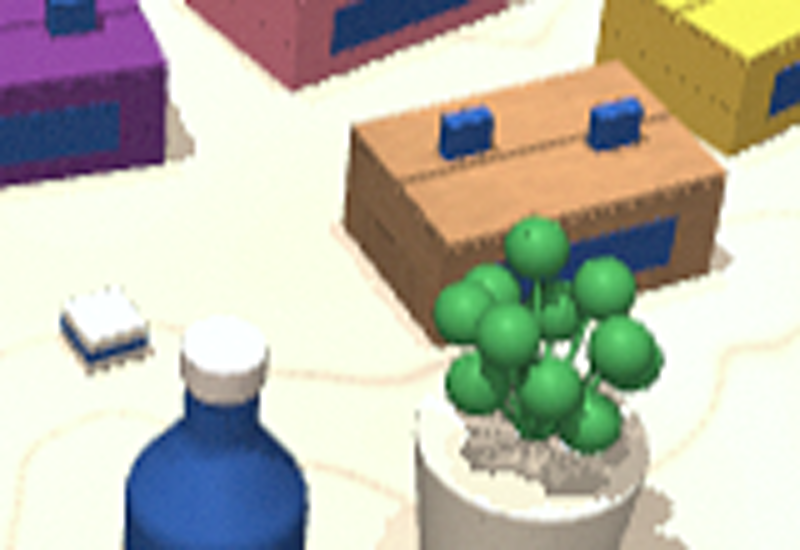

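Run:
```python
from h import *
t=cam("top");s=cam("scene")
f=lambda x,y:(350+x/4.7-.5+.5/4.7,225+y/4.7-.5+.5/4.7)
print("plate",[onz(t,*f(*p),.010).round(4) for p in((55,95),(553,57),(580,265),(70,300))])
print("flare/gate",[onz(t,*f(*p),.165).round(4) for p in((293,97),(395,95),(297,205),(410,195))])
print("post",onz(t,*f(712,105),.216).round(4))
g=lambda x,y:(110+x/4.4,210+y/4.4)
print("scene plate",[onz(s,*g(*p),.010).round(4) for p in((215,572),(727,395))])
print("post s",onz(s,*g(73,152),.216).round(4), "tri",tri(t,f(712,105),s,g(73,152)))
print("rodtop",onz(t,*f(170,153),.185).round(4),onz(s,*g(604,76),.185).round(4))
print("pawl tab s top",onz(s,*g(278,70),.232), "t",onz(t,*f(490,128),.232))
f=lambda x,y:(180+x/4.4-.4,200+y/4.4-.4)
print("carton",[onz(t,*f(*p),.063).round(4) for p in((103,88),(377,93),(372,270),(96,268))])
print("tabs",[onz(t,*f(*p),.0855).round(4) for p in((166,153),(294,190))])
print("stray",[onz(t,*f(*p),.022).round(4) for p in((612,185),(663,185),(665,240),(614,240))])
g=lambda x,y:(290+x/5,220+y/5)
print("carton s",[onz(s,*g(*p),.063).round(4) for p in((352,128),(618,62),(724,178),(448,245))])
print("tabs s",[onz(s,*g(*p),.0855).round(4) for p in((468,110),(616,100))])
print("stray s",[onz(s,*g(*p),.022).round(4) for p in((62,315),(112,290),(148,325),(97,345))])
# bystanders
print("plant",onz(t,283,160,.1),"bottle",onz(t,346,147,.19),"jar",onz(t,408,154,.12), onz(s,256,340,.12))
```

```text
plate [array([ 0.5566, -0.0148,  0.01  ]), array([ 0.5742, -0.2785,  0.01  ]), array([ 0.4642, -0.2868,  0.01  ]), array([ 0.4485, -0.0202,  0.01  ])]
flare/gate [array([ 0.5332, -0.1147,  0.165 ]), array([ 0.5337, -0.1625,  0.165 ]), array([ 0.4824, -0.1147,  0.165 ]), array([ 0.4866, -0.1674,  0.165 ])]
post [ 0.5208 -0.2937  0.216 ]
scene plate [array([ 0.5797, -0.2811,  0.01  ]), array([ 0.5593, -0.0178,  0.01  ])]
post s [ 0.5167 -0.2972  0.216 ] tri (array([ 0.52019474, -0.29531607,  0.21754396]), np.float64(0.00419247068046212))
rodtop [ 0.5051 -0.0539  0.185 ] [ 0.5061 -0.0557  0.185 ]
pawl tab s top [ 0.51223055 -0.2058827   0.232     ] t [ 0.50940211 -0.18999752  0.232     ]
carton [array([0.6147, 0.37  , 0.063 ]), array([0.6103, 0.2193, 0.063 ]), array([0.5128, 0.2215, 0.063 ]), array([0.5154, 0.3714, 0.063 ])]
tabs [array([0.5746, 0.3304, 0.0855]), array([0.5538, 0.2613, 0.0855])]
stray [array([0.5639, 0.0911, 0.022 ]), array([0.5636, 0.0624, 0.022 ]), array([0.5326, 0.0617, 0.022 ]), array([0.5328, 0.0902, 0.022 ])]
carton s [array([0.5141, 0.2206, 0.063 ]), array([0.5167, 0.3709, 0.063 ]), array([0.6177, 0.3649, 0.063 ]), array([0.6104, 0.2185, 0.063 ])]
tabs s [array([0.5489, 0.2624, 0.0855]), array([0.5694, 0.3321, 0.0855])]
stray s [array([0.5428, 0.056 , 0.022 ]), array([0.5354, 0.0847, 0.022 ]), array([0.5648, 0.0898, 0.022 ]), array([0.5683, 0.0625, 0.022 ])]
plant [0.75044649 0.17415786 0.1       ] bottle [0.75198089 0.02783662 0.19      ] jar [ 0.75557136 -0.12093564  0.12      ] [ 0.75829385 -0.12708979  0.12      ]
```

Run:
```python
from h import *
from scipy.spatial.transform import Rotation as Ro
s=bot.read_state()
M=Ro.from_rotvec(s["tcp_rot"]).as_matrix();print(M.round(3))
print("jaw az deg",np.degrees(np.arctan2(M[1,2],M[0,2])))
t=cam("top");c=cam("scene")
f=lambda x,y:(350+x/4.7-.5+.5/4.7,225+y/4.7-.5+.5/4.7)
g=lambda x,y:(110+x/4.4-.4,210+y/4.4-.4)
print(tri(t,f(490,128),c,g(278,70)))
# predict points from est pose in both views
O=np.array([.5095,-.140]);a=np.radians(3.7)
def W(x,y,z): return np.array([O[0]+x*np.cos(a)-y*np.sin(a),O[1]+x*np.sin(a)+y*np.cos(a),z])
P=[(0,-.155,.216),(0,-.064,.232),(0,.085,.11),(0,.085,.185)]+[(sx*.024,sy*.024,.165) for sx,sy in((1,1),(1,-1),(-1,-1),(-1,1))]+[(sx*.022,.085+sy*.022,.110) for sx,sy in((1,1),(1,-1),(-1,-1),(-1,1))]
for nm,cc,(x0,y0,x1,y1,k) in(("t",t,(350,225,520,300,4.7)),("s",c,(110,210,290,345,4.4))):
    im=cc["pixels"][y0:y1,x0:x1,::-1]*1.6
    im=cv2.resize(np.clip(im,0,255).astype(np.uint8),None,fx=k,fy=k,interpolation=cv2.INTER_CUBIC)
    for p in P:
        u,v=proj(cc,W(*p)); cv2.circle(im,(int((u-x0+.5)*k),int((v-y0+.5)*k)),3,(0,255,0),1)
    cv2.imwrite(f"pics/chk_{nm}.png",im)
```

```text
[[ 0.899 -0.     0.437]
 [-0.437 -0.001  0.899]
 [-0.    -1.    -0.001]]
jaw az deg 64.05635032536992
(array([ 0.50825263, -0.19859632,  0.22772811]), np.float64(0.015189705031058239))
```

View pics/chk_t.png

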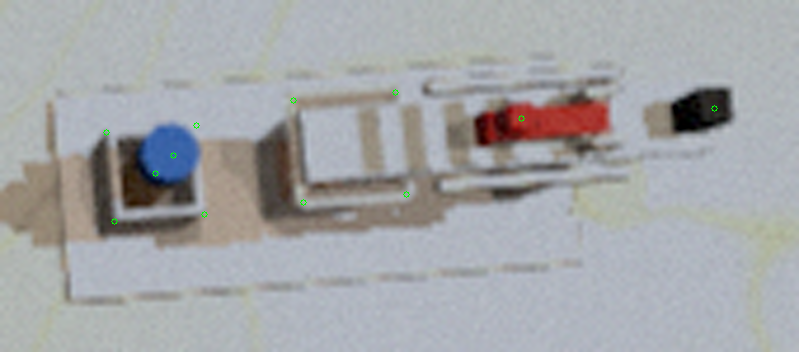

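View pics/chk_s.png

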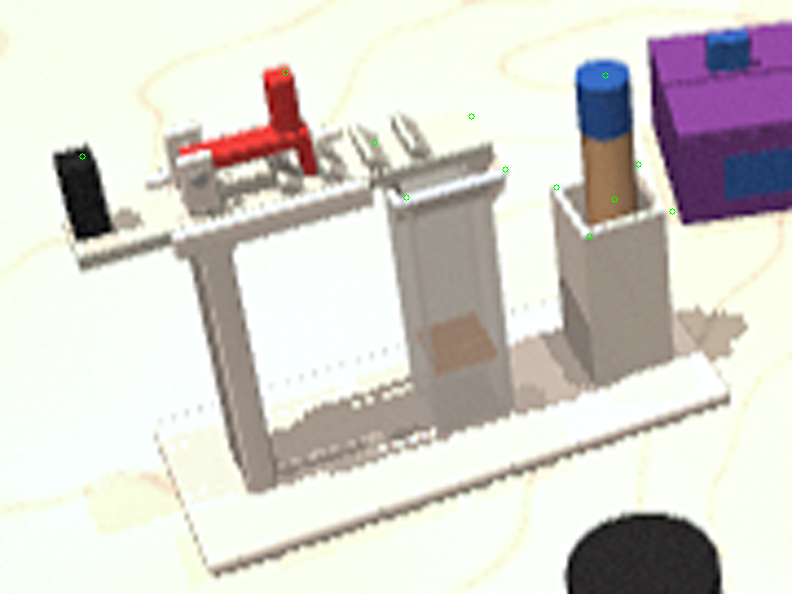

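```bash
python3 -m jog '[[15,-50,40,-10,40],[30,-110,40,-20,40],[45,-170,40,-30,40],[60,-230,40,-40,40],[80,-290,40,-50,40],[100,-350,40,-60.4,40],[120,-410,40,-60.4,40],[135,-470,40,-60.4,40],[150,-530,40,-60.4,40],[165,-590,40,-60.4,40]]' 30
```

```text
time: 1.65
tool_pos: [0.4603, 0.0159, 0.2968]
tcp_rot: [-1.237, 1.161, -1.163]
wrist_force: [0.2, 0.8, 0.4]
width: 0.466
```

```bash
python3 -m jog '[[15,-55,0,0,40],[30,-110,0,0,40],[43,-165,0,0,40],[53,-221,0,0,40],[53,-221,0,0,40],[53,-221,0,0,40],[53,-221,0,0,40],[53,-221,0,0,40],[53,-221,0,0,40],[53,-221,0,0,40]]' 30
python3 - <<'E'
from h import *
from scipy.spatial.transform import Rotation as Ro
s=bot.read_state();M=Ro.from_rotvec(s["tcp_rot"]).as_matrix()
print(s["tool_pos"],"az",np.degrees(np.arctan2(M[1,2],M[0,2])),s["wrist_force"])
crop(cam("top"),350,190,520,300,4.7,"t1.png",1.8)
crop(cam("scene"),90,130,290,330,3,"s1.png")
E
```

```text
time: 2.9
tool_pos: [0.5131, -0.2027, 0.2964]
tcp_rot: [-1.239, 1.161, -1.162]
wrist_force: [0.4, 0.6, -0.0]
width: 0.469
[ 0.51313445 -0.20265175  0.296427  ] az 3.7003894444204164 [ 0.4177629   0.59880807 -0.02282946]
```

View pics/t1.png

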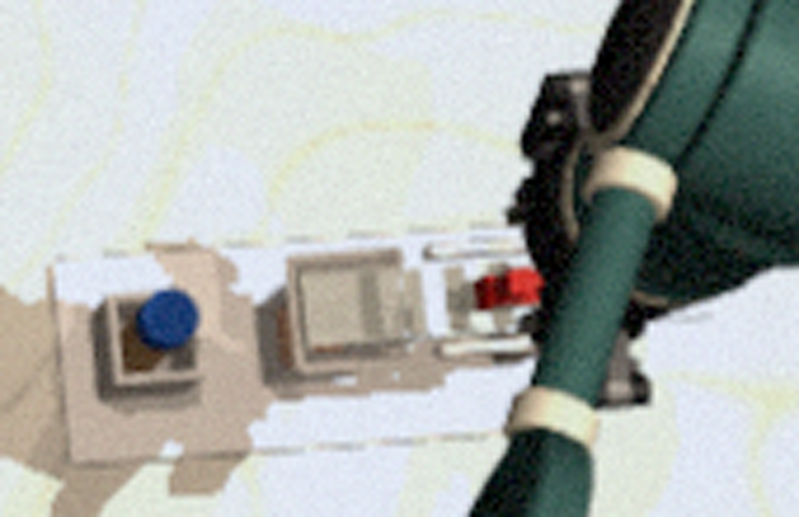

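View pics/s1.png

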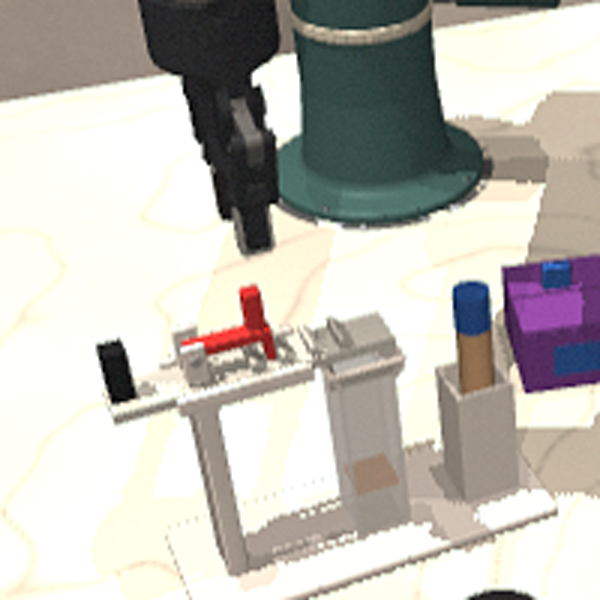

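```bash
python3 -m jog '[[0,-2,-20,0,40],[0,-2,-40,0,40],[0,-2,-57,0,40],[0,-2,-57,0,40],[0,-2,-57,0,8],[0,-2,-57,0,8],[0,-2,-57,0,8],[0,-2,-57,0,8],[0,-2,-57,0,8],[0,-2,-57,0,8]]' 30
python3 - <<'E'
from h import *
crop(cam("scene"),90,170,250,300,4.5,"s2.png")
E
```

```text
time: 4.25
tool_pos: [0.5138, -0.2053, 0.2401]
tcp_rot: [-1.238, 1.16, -1.163]
wrist_force: [2.3, 0.1, 2.4]
width: 0.127
```

View pics/s2.png

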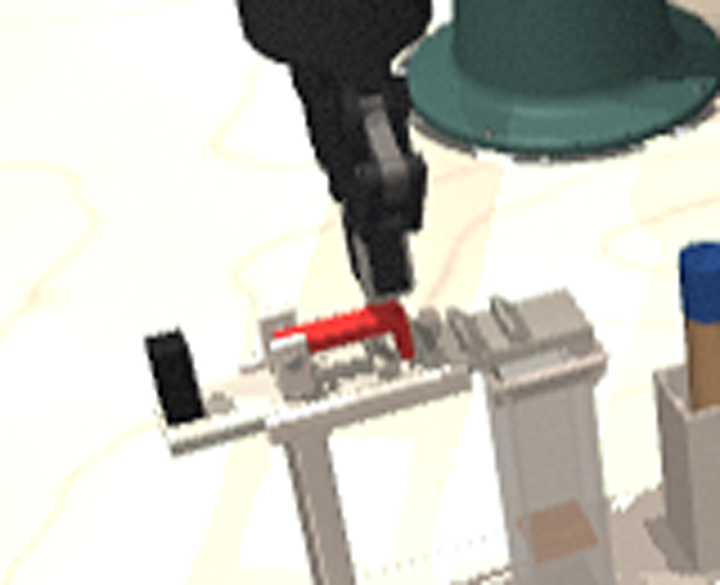

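```bash
python3 -m jog '[[0.1,-2,3.3,0,8],[0.3,-4.2,6.3,0,8],[0.6,-9.4,11.9,0,8],[1,-15.3,16.6,0,8],[1.4,-21.8,20.5,0,8],[1.5,-24,21.5,0,8],[1.5,-24,21.5,0,8],[1.5,-24,21.5,0,40],[1.5,-24,21.5,0,40],[1.5,-24,21.5,0,40]]' 30
python3 - <<'E'
from h import *
crop(cam("scene"),90,170,250,300,4.5,"s3.png")
E
```

```text
time: 5.55
tool_pos: [0.5142, -0.2292, 0.2606]
tcp_rot: [-1.239, 1.163, -1.162]
wrist_force: [0.5, 0.3, -0.3]
width: 0.468
```

View pics/s3.png

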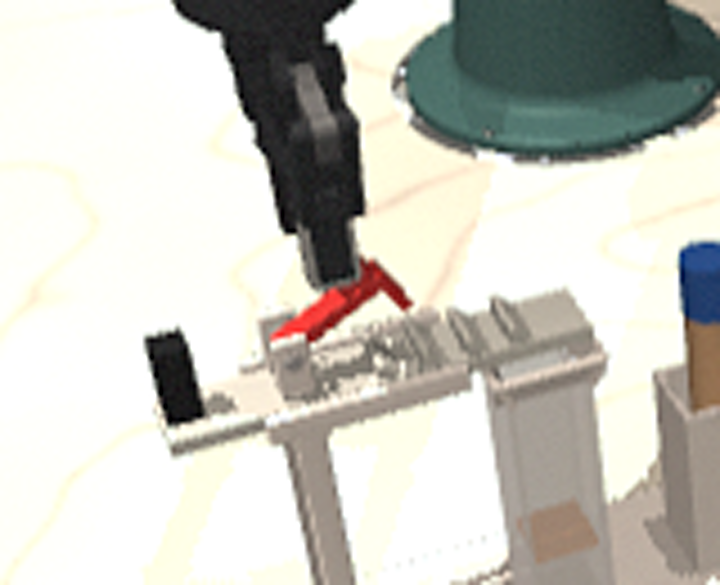

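```bash
python3 -m jog '[[0,0,30,0,45],[0,0,30,0,45],[3,-30,30,0,45],[5,-66,30,0,45],[5,-66,10,0,45],[5,-66,-25,0,45],[5,-66,-50,0,45],[5,-66,-50,0,45],[5,-66,-50,0,10],[5,-66,-50,0,10]]' 40
python3 - <<'E'
from h import *
crop(cam("scene"),90,170,250,300,4.5,"s4.png")
E
```

```text
time: 6.85
tool_pos: [0.52, -0.2953, 0.2123]
tcp_rot: [-1.239, 1.16, -1.163]
wrist_force: [-0.9, 0.5, -0.2]
width: 0.181
```

View pics/s4.png

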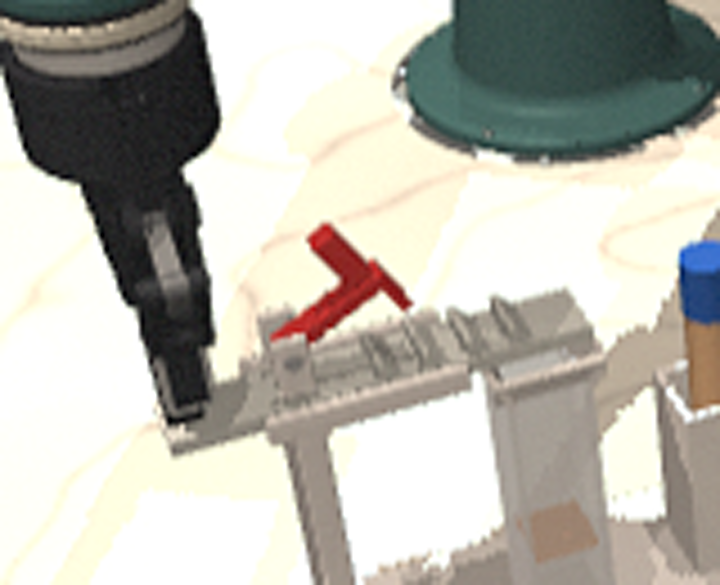

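```bash
python3 -m jog '[[0,0,0,0,10],[0.7,-10,0,0,10],[1.6,-24,0,0,10],[2.5,-38,0,0,10],[3.4,-52,0,0,10],[4.2,-63,0,0,10],[4.5,-67,0,0,10],[4.5,-67,0,0,10],[4.5,-66,0,0,45],[4.5,-66,0,0,45]]' 40
python3 -m jog '[[0,0,50,0,45],[0,0,100,0,45],[0,40,100,0,45],[0,100,100,0,45],[0,160,100,0,45],[0,220,100,0,45],[0,280,100,0,45],[0,340,100,0,45],[0,400,100,0,45],[0,460,100,0,45]]' 40
python3 - <<'E'
from h import *
crop(cam("scene"),90,170,290,340,4,"s5.png")
crop(cam("top"),350,190,530,300,4.4,"t5.png",1.8)
E
```

```text
time: 8.15
tool_pos: [0.524, -0.3616, 0.2103]
tcp_rot: [-1.239, 1.162, -1.162]
wrist_force: [0.4, 0.2, 0.4]
width: 0.525
time: 9.4
tool_pos: [0.524, 0.1006, 0.3106]
tcp_rot: [-1.238, 1.162, -1.163]
wrist_force: [1.1, 0.4, 0.7]
width: 0.527
```

View pics/s5.png

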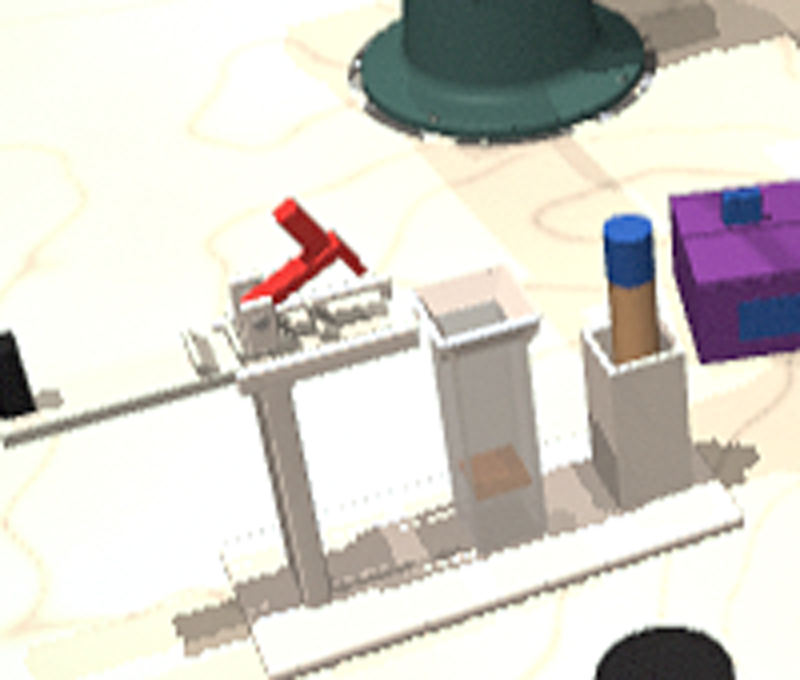

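View pics/t5.png

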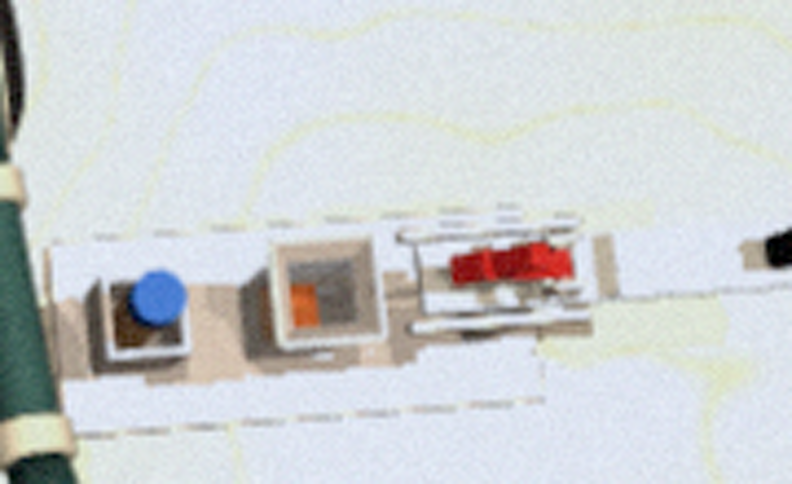

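Run:
```python
from h import *
t=cam("top");s=cam("scene")
f=lambda x,y:(350+x/4.4-.4,190+y/4.4-.4)
g=lambda x,y:(90+x/4-.4,170+y/4-.4)
P=np.array([onz(t,*f(*p),.165) for p in((270,243),(375,237),(385,338),(280,350))]);print(P.round(4),P.mean(0))
P=np.array([onz(s,*g(*p),.165) for p in((433,343),(540,320),(500,268),(415,293))]);print(P.round(4),P.mean(0))
```

```text
[[ 0.5342 -0.1126  0.165 ]
 [ 0.5367 -0.1652  0.165 ]
 [ 0.4859 -0.1679  0.165 ]
 [ 0.4804 -0.1155  0.165 ]] [ 0.5092682  -0.14030853  0.165     ]
[[ 0.5347 -0.1706  0.165 ]
 [ 0.5369 -0.1157  0.165 ]
 [ 0.4846 -0.1221  0.165 ]
 [ 0.4893 -0.1687  0.165 ]] [ 0.51137014 -0.14428883  0.165     ]
```

```bash
python3 -m jog '[[6,20,0,10,50],[12,60,0,20,50],[20,100,0,30,50],[29,140,0,40,50],[29,159,-20,50,50],[29,159,-60,60,50],[29,159,-100,70,50],[29,159,-130,80,50],[29,159,-150,85.1,50],[29,159,-150,85.1,50]]' 40
python3 - <<'E'
from h import *
print(bot.read_state()["tool_pos"])
crop(cam("scene"),340,160,460,290,4.6,"s6.png")
E
```

```text
time: 10.85
tool_pos: [0.5522, 0.2552, 0.1582]
tcp_rot: [-1.573, 0.023, -0.016]
wrist_force: [0.4, -0.8, 0.4]
width: 0.588
[0.55223091 0.25523736 0.15823212]
```

View pics/s6.png

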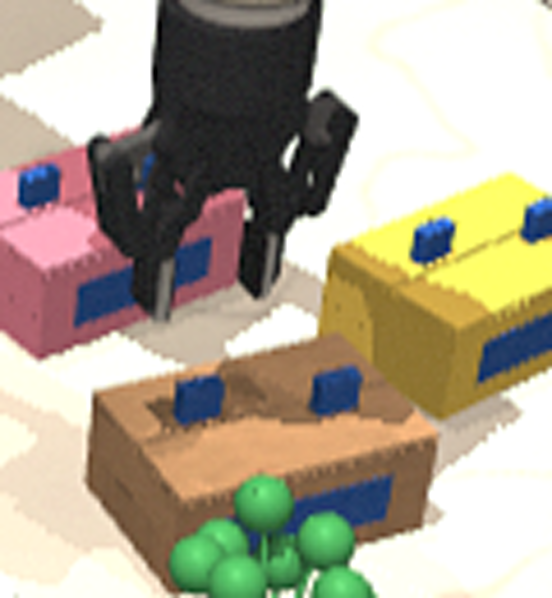

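```bash
python3 -m jog '[[0,0,-20,0,50],[0,0,-40,0,50],[0,0,-55,0,50],[0,0,-66,0,50],[0,0,-66,0,50],[0,0,-66,0,50],[0,0,-66,0,50],[0,0,-66,0,50],[0,0,-66,0,50],[0,0,-66,0,50]]' 40
python3 - <<'E'
from h import *
print(bot.read_state()["tool_pos"])
crop(cam("scene"),340,160,460,290,4.6,"s7.png")
E
```

```text
time: 12.15
tool_pos: [0.5531, 0.2579, 0.0949]
tcp_rot: [-1.571, 0.017, -0.017]
wrist_force: [-0.2, 0.5, 0.0]
width: 0.583
[0.55312548 0.2578737  0.09494718]
```

View pics/s7.png

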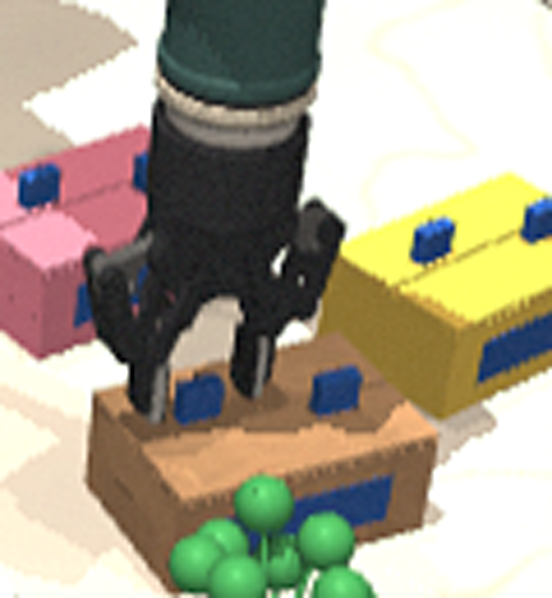

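```bash
python3 -m jog '[[0,2,0,0,15],[0,2,0,0,15],[0,2,0,0,15],[0,2,0,0,15],[-2.5,2,4.8,0,15],[-5.7,2,9.3,0,15],[-13.5,2.3,17,0,15],[-23,2.5,22.5,0,15],[-33.5,2.7,25.4,0,15],[-33.5,2.7,25.4,0,15]]' 40
python3 - <<'E'
from h import *
print(bot.read_state()["tool_pos"])
crop(cam("scene"),340,160,460,290,4.6,"s8.png")
E
```

```text
time: 13.45
tool_pos: [0.5189, 0.2601, 0.1203]
tcp_rot: [-1.572, 0.017, -0.017]
wrist_force: [2.7, -5.9, -2.5]
width: 0.263
[0.51886062 0.26006453 0.12030821]
```

View pics/s8.png

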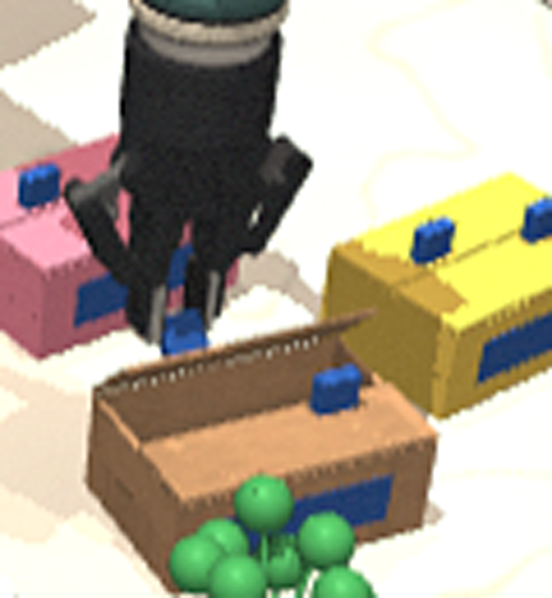

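```bash
python3 -m jog '[[-5.5,-0.5,0.2,0,15],[-11,-0.5,0.3,0,15],[-19.5,-0.5,-1.5,0,15],[-23,-0.5,-2.8,0,15],[-23,-0.5,-2.8,0,15],[-23,-0.5,-2.8,0,50],[-23,-0.5,-2.8,0,50],[-23,-0.5,-2.8,0,50],[-25,-0.5,20,0,50],[-25,-0.5,60,0,50]]' 40
python3 - <<'E'
from h import *
print(bot.read_state()["tool_pos"])
crop(cam("scene"),340,160,460,290,4.6,"s9.png")
E
```

```text
time: 14.75
tool_pos: [0.4925, 0.2596, 0.1784]
tcp_rot: [-1.573, 0.021, -0.013]
wrist_force: [0.6, 0.3, 0.1]
width: 0.592
[0.49254981 0.25955443 0.17844463]
```

View pics/s9.png

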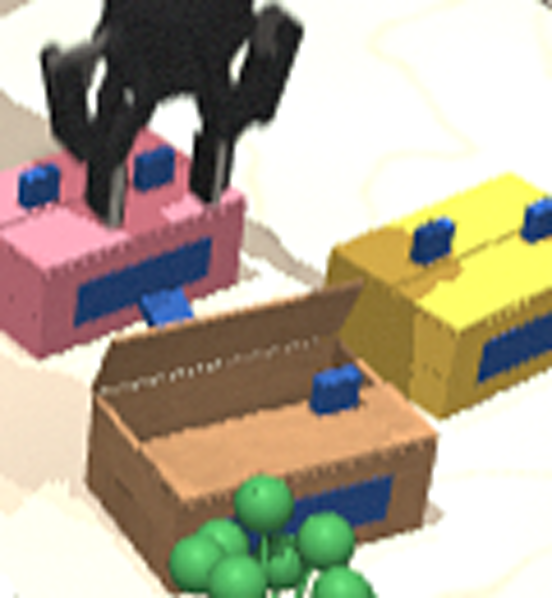

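```bash
python3 -m jog '[[30,10,0,0,0],[58,10,0,0,0],[58,10,-30,0,0],[58,10,-63,0,0],[58,10,-63,0,0],[40,10,-63,0,0],[20,10,-63,0,0],[0,10,-63,0,0],[-20,10,-63,0,0],[-35,10,-63,0,0]]' 40
python3 - <<'E'
from h import *
s=bot.read_state();print(s["tool_pos"],s["wrist_force"])
crop(cam("scene"),340,160,460,290,4.6,"s10.png")
E
```

```text
time: 16.05
tool_pos: [0.4584, 0.2704, 0.1183]
tcp_rot: [-1.57, 0.016, -0.018]
wrist_force: [0.0, 0.6, 0.0]
width: -0.001
[0.45844047 0.27038627 0.11826311] [0.01214603 0.57971245 0.03887565]
```

View pics/s10.png

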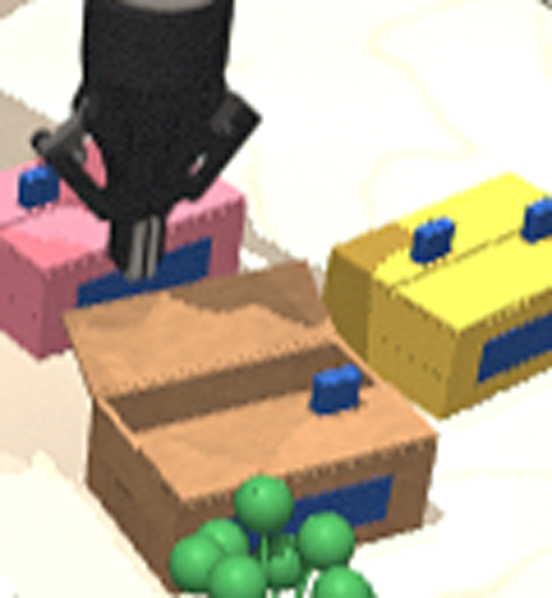

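```bash
python3 -m jog '[[0,0,40,0,30],[20,10,60,0,50],[60,40,60,0,50],[116,59,60,0,50],[116,59,60,0,50],[116,59,30,0,50],[116,59,0,0,50],[116,59,-23,0,50],[116,59,-23,0,50],[116,59,-23,0,50]]' 40
python3 - <<'E'
from h import *
s=bot.read_state();print(s["tool_pos"],s["wrist_force"])
crop(cam("scene"),340,160,460,290,4.6,"s11.png")
E
```

```text
time: 17.35
tool_pos: [0.5757, 0.3292, 0.0954]
tcp_rot: [-1.57, 0.016, -0.018]
wrist_force: [0.2, 0.2, 0.1]
width: 0.583
[0.57569186 0.32922502 0.0953796 ] [0.24814164 0.20676391 0.11417506]
```

View pics/s11.png

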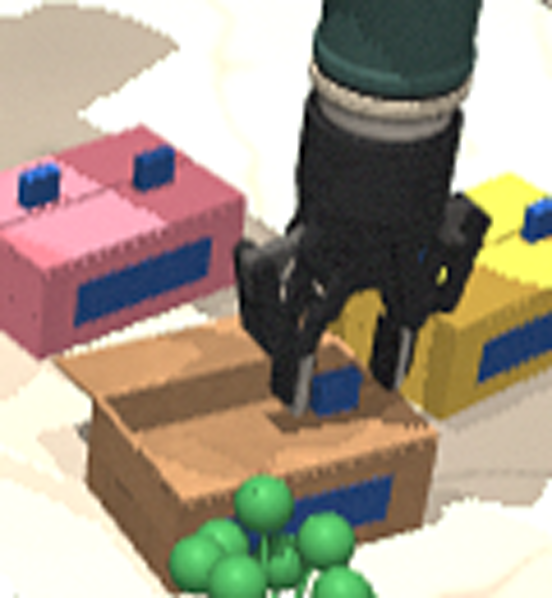

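```bash
python3 -m jog '[[0,-1.5,0,0,15],[0,-1.5,0,0,15],[0,-1.5,0,0,15],[0,-1.5,0,0,15],[2.5,-1.5,4.8,0,15],[5.7,-1.5,9.3,0,15],[13.5,-1.7,17,0,15],[23,-2,22.5,0,15],[33.5,-2.2,25.4,0,15],[44.4,-2.4,25.7,0,15]]' 40
python3 -m jog '[[8.6,-0.2,-1.8,0,15],[12,-0.3,-3,0,15],[12,-0.3,-3,0,15],[12,-0.3,-3,0,50],[12,-0.3,-3,0,50],[12,-0.3,-3,0,50],[14,-0.3,20,0,50],[14,-0.3,60,0,50],[0,-0.3,60,0,0],[-30,-0.3,60,0,0]]' 40
python3 - <<'E'
from h import *
s=bot.read_state();print(s["tool_pos"],s["wrist_force"])
crop(cam("scene"),340,160,460,290,4.6,"s12.png")
E
```

```text
time: 18.65
tool_pos: [0.6181, 0.3271, 0.1193]
tcp_rot: [-1.571, 0.021, -0.013]
wrist_force: [-5.7, 3.3, 1.0]
width: 0.259
time: 19.9
tool_pos: [0.5902, 0.3261, 0.18]
tcp_rot: [-1.57, 0.017, -0.019]
wrist_force: [-0.1, 0.9, 0.3]
width: 0.165
[0.59016674 0.32609541 0.17996425] [-0.08704137  0.9120146   0.28557622]
```

View pics/s12.png

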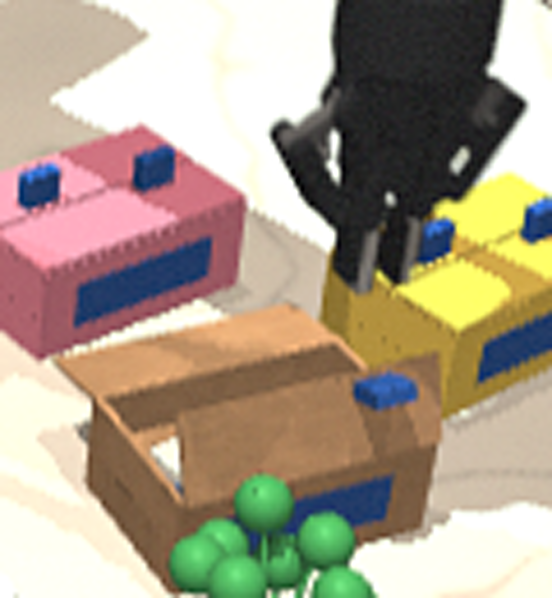

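```bash
python3 -m jog '[[-16,0,0,0,0],[-16,0,-30,0,0],[-16,0,-62,0,0],[-16,0,-62,0,0],[5,0,-62,0,0],[25,0,-62,0,0],[45,0,-62,0,0],[65,0,-62,0,0],[80,0,-62,0,0],[80,0,-20,0,0]]' 40
python3 -m jog '[[0,0,60,0,50],[-30,-40,60,-10,50],[-60,-90,60,-20,50],[-100,-140,60,-30,50],[-140,-180,60,-40,50],[-140,-180,60,-50,50],[-140,-180,60,-60,50],[-140,-180,60,-70,50],[-140,-180,60,-80,50],[-140,-180,60,-90,50]]' 40
python3 - <<'E'
from h import *
s=bot.read_state();print(s["tool_pos"],s["wrist_force"])
crop(cam("scene"),290,160,460,340,4,"s13.png")
crop(cam("top"),180,170,370,310,4.2,"t13.png",1.8)
E
```

```text
time: 21.2
tool_pos: [0.6683, 0.3249, 0.1558]
tcp_rot: [-1.574, 0.024, -0.012]
wrist_force: [0.4, -0.1, -1.0]
width: -0.002
time: 22.45
tool_pos: [0.5301, 0.1464, 0.2208]
tcp_rot: [-1.195, 1.229, -1.23]
wrist_force: [0.4, 0.5, -0.3]
width: 0.585
[0.53012764 0.14640427 0.2208302 ] [ 0.43973288  0.46226978 -0.30673016]
```

View pics/s13.png

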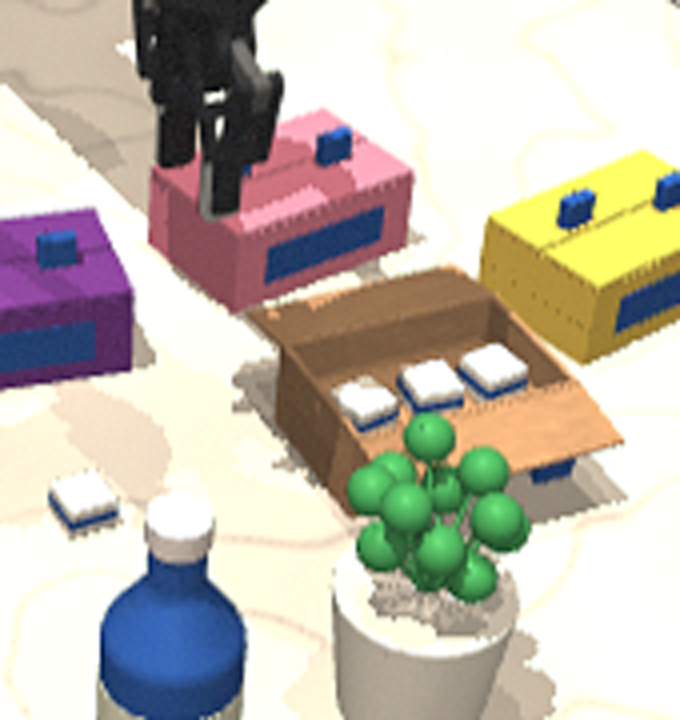

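View pics/t13.png

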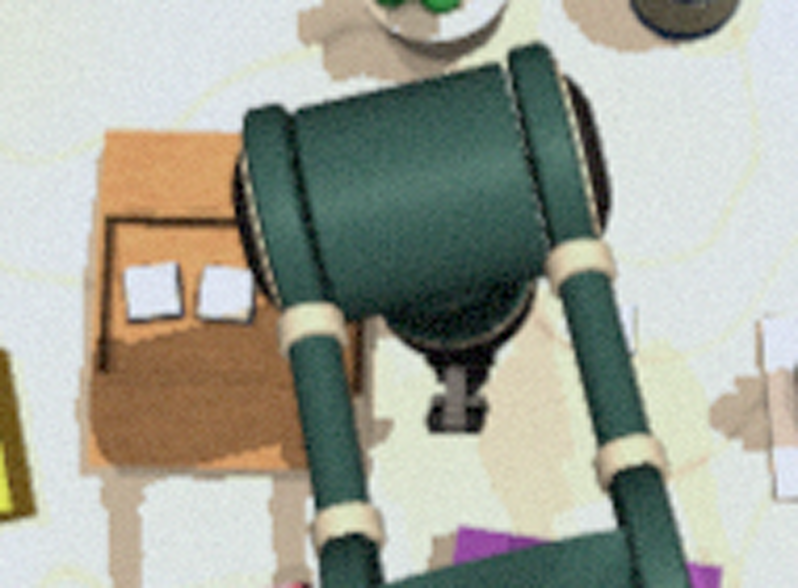

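```bash
python3 -m jog '[[-5,-50,30,4,50],[-10,-100,50,4,50],[-15,-150,60,4,50],[-20,-200,60,4,50],[-20,-250,60,4,50],[-20,-288,60,4,50],[-20,-288,60,4,50],[-20,-288,60,4,50],[-20,-288,60,4,50],[-20,-288,60,4,50]]' 40
python3 - <<'E'
from h import *
from scipy.spatial.transform import Rotation as Ro
s=bot.read_state();print(s["tool_pos"],s["wrist_force"])
M=Ro.from_rotvec(s["tcp_rot"]).as_matrix();print("az",np.degrees(np.arctan2(M[1,2],M[0,2])))
t=cam("top");c=cam("scene")
crop(t,180,170,370,310,4.2,"t14.png",1.8)
crop(c,290,200,460,340,4.5,"s14.png")
# white tablets in top
H=hsv(t);m=(H[...,1]<25)&(H[...,2]>135)
E
```

```text
time: 23.8
tool_pos: [0.5101, -0.1406, 0.28]
tcp_rot: [-1.232, 1.172, -1.172]
wrist_force: [0.1, 0.5, -0.3]
width: 0.585
[ 0.51008157 -0.14058536  0.27995095] [ 0.11895264  0.48424441 -0.32811385]
az 2.87643295888479
```

View pics/t14.png

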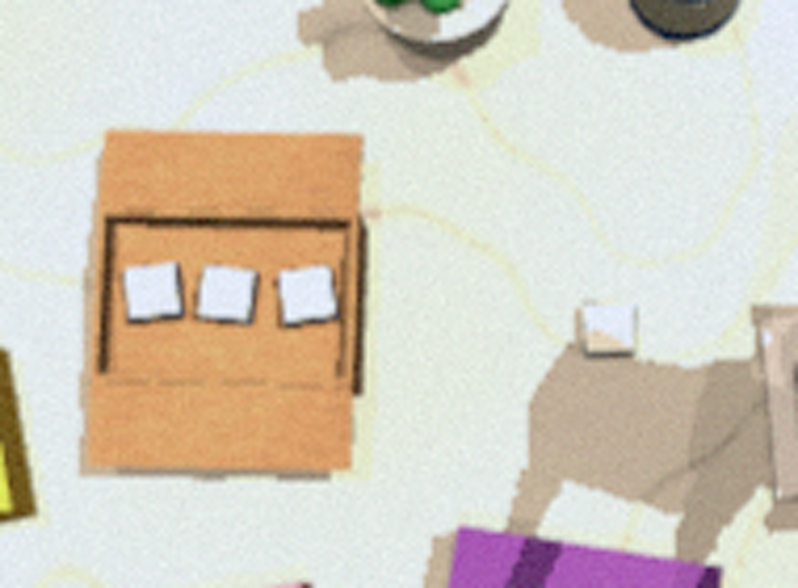

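View pics/s14.png

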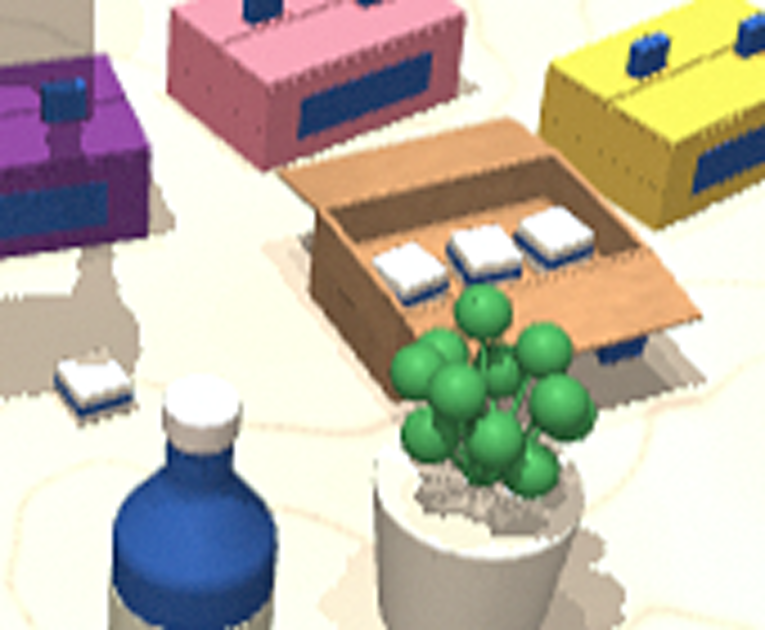

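```bash
cat > tabs.py <<'E'
from h import *
def find(t,c):
    for nm,cc,x0,y0,x1,y1 in(("top",t,180,170,372,310),("scene",c,290,200,440,300)):
        im=cv2.resize(cc["pixels"][y0:y1,x0:x1],None,fx=8,fy=8,interpolation=cv2.INTER_CUBIC)
        H=cv2.cvtColor(im,cv2.COLOR_RGB2HSV)
        I=im.astype(int)
        if nm=="top": m=(I[...,2]>=I[...,0]-2)&(I[...,2]>118)&(H[...,1]<60)
        else: m=(H[...,1]<60)&(H[...,2]>140)
        if nm=="scene": continue
        cs,_=cv2.findContours(m.astype(np.uint8),cv2.RETR_LIST,cv2.CHAIN_APPROX_NONE)
        for k in cs:
            a=cv2.contourArea(k)/64
            if 90<a<260:
                r=cv2.minAreaRect(k);b=cv2.boxPoints(r)/8
                for z in(.022,.052):
                    W=np.array([onz(cc,x0+p[0]-.44,y0+p[1]-.44,z) for p in b]);e=W[1]-W[0];yaw=np.degrees(np.arctan2(e[1],e[0]))
                    print(nm,"z",z,"area",round(a),"px",(b.mean(0)+[x0,y0]).round(1),"c",W.mean(0)[:2].round(4),"sides mm",(1000*np.linalg.norm(e)).round(1),(1000*np.linalg.norm(W[2]-W[1])).round(1),"yaw",(yaw+45)%90-45)
if __name__=="__main__": find(cam("top"),cam("scene"))
E
python3 tabs.py
python3 - <<'E'
from h import *
c=cam("scene");g=lambda x,y:(290+x/4.5-.4,200+y/4.5-.4)
for n,P,z in(("stray",((57,385),(88,358),(132,388),(88,408)),.022),("c",((375,262),(412,243),(448,278),(413,296)),.052),("b",((448,245),(490,228),(520,260),(482,278)),.052),("a",((517,232),(562,207),(593,240),(548,262)),.052)):
    W=np.array([onz(c,*g(*p),z) for p in P]);print(n,W.mean(0).round(4))
E
```

```text
top z 0.022 area 169 px [320.1 292. ] c [0.4413 0.0899] sides mm 28.1 49.0 yaw -14.737923143170889
top z 0.052 area 169 px [320.1 292. ] c [0.4397 0.0899] sides mm 27.5 48.0 yaw -14.737923143170896
top z 0.022 area 123 px [253.1 239.8] c [0.5714 0.2543] sides mm 29.2 28.8 yaw 8.105189708340845
top z 0.052 area 123 px [253.1 239.8] c [0.5669 0.2507] sides mm 28.6 28.2 yaw 8.105189708340802
top z 0.022 area 120 px [233.8 239.7] c [0.5722 0.3023] sides mm 28.5 28.6 yaw -4.20811851197498
top z 0.052 area 120 px [233.8 239.7] c [0.5677 0.2976] sides mm 27.9 27.9 yaw -4.208118511975002
top z 0.022 area 122 px [216.2 239.1] c [0.574 0.346] sides mm 28.9 28.7 yaw 6.012041163031881
top z 0.052 area 122 px [216.2 239.1] c [0.5694 0.3404] sides mm 28.3 28.1 yaw 6.012041163031782
top z 0.022 area 91 px [352.6 215.5] c [0.63  0.007] sides mm 105.1 21.3 yaw -29.60910145940387
top z 0.052 area 91 px [352.6 215.5] c [0.6242 0.0088] sides mm 102.8 20.9 yaw -29.60910145940387
stray [0.5562 0.069  0.022 ]
c [0.5693 0.2476 0.052 ]
b [0.5717 0.2911 0.052 ]
a [0.5731 0.3342 0.052 ]
```

```bash
python3 -m jog '[[10,50,0,-2.9,45],[20,110,0,-2.9,45],[30,170,0,-2.9,45],[40.5,215,0,-2.9,45],[40.5,215,-50,-2.9,45],[40.5,215,-110,-2.9,45],[40.5,215,-170,-2.9,45],[40.5,215,-215,-2.9,45],[40.5,215,-235,-2.9,45],[40.5,215,-235,-2.9,45]]' 30
python3 - <<'E'
from h import *
s=bot.read_state();print(s["tool_pos"],s["wrist_force"])
crop(cam("scene"),270,230,370,320,7,"s15.png")
E
```

```text
time: 25.3
tool_pos: [0.5485, 0.0732, 0.0427]
tcp_rot: [-1.212, 1.214, -1.209]
wrist_force: [-0.1, -0.2, 0.1]
width: 0.525
[0.54849886 0.07324552 0.04267336] [-0.0872749  -0.16045089  0.07156531]
```

View pics/s15.png

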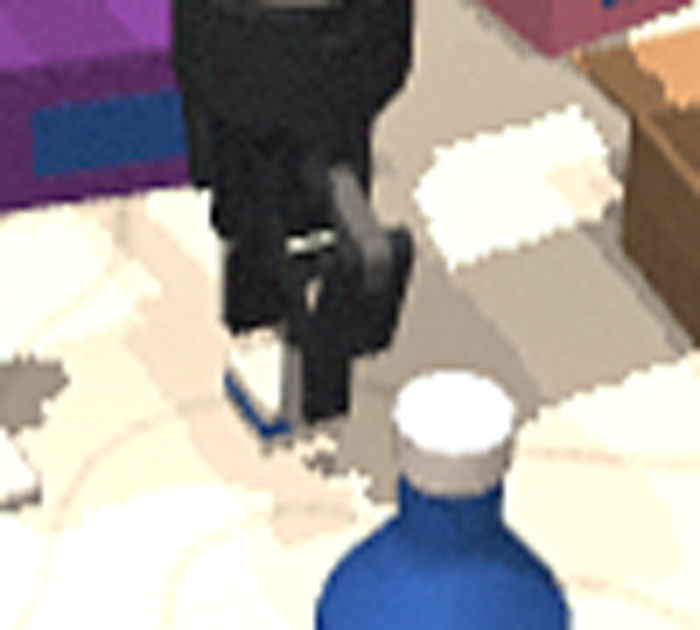

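Run:
```python
from h import *
c=cam("scene")
k=lambda p:((p-[270,230]+.5)*7).round()
for z in(.012,.018,.022): print(z,"front tip inner face -y,+y", k(proj(c,[.5485+.0224,.0732-.011,z])),k(proj(c,[.5485+.0224,.0732+.011,z])),"outer",k(proj(c,[.5485+.0364,.0732-.011,z])),k(proj(c,[.5485+.0364,.0732+.011,z])))
for p in((-.015,-.015),(-.015,.015),(.015,.015),(.015,-.015)): print(k(proj(c,[.5505+p[0],.0745+p[1],.022])))
g=lambda x,y:(270+x/7-.43,230+y/7-.43)
print(onz(c,*g(228,372),.022),onz(c,*g(268,425),.022),onz(c,*g(240,335),.022))
```

```text
0.012 front tip inner face -y,+y [281. 444.] [342. 427.] outer [299. 471.] [360. 453.]
0.018 front tip inner face -y,+y [282. 431.] [343. 413.] outer [299. 457.] [361. 439.]
0.022 front tip inner face -y,+y [282. 422.] [343. 404.] outer [299. 448.] [361. 430.]
[231. 359.]
[313. 336.]
[351. 390.]
[267. 414.]
[0.5416136  0.05586799 0.022     ] [0.57099653 0.05745137 0.022     ] [0.52570811 0.06705412 0.022     ]
```

```bash
python3 -m jog '[[3,-1,0,0,45],[3,-1,-8,0,45],[3,-1,-8,0,45],[3,-1,-8,0,20],[3,-1,-8,0,20],[3,-1,-8,0,20],[3,-1,-8,0,20],[3,-1,-8,0,20],[3,-1,10,0,20],[3,-1,60,0,20]]' 40
python3 - <<'E'
from h import *
s=bot.read_state();print(s["tool_pos"],s["wrist_force"])
crop(cam("scene"),270,200,370,290,7,"s16.png")
E
```

```text
time: 26.65
tool_pos: [0.5519, 0.0722, 0.1048]
tcp_rot: [-1.21, 1.213, -1.21]
wrist_force: [0.2, 1.0, -0.7]
width: 0.235
[0.55194947 0.0722106  0.10481426] [ 0.20359024  0.96059778 -0.67906013]
```

View pics/s16.png

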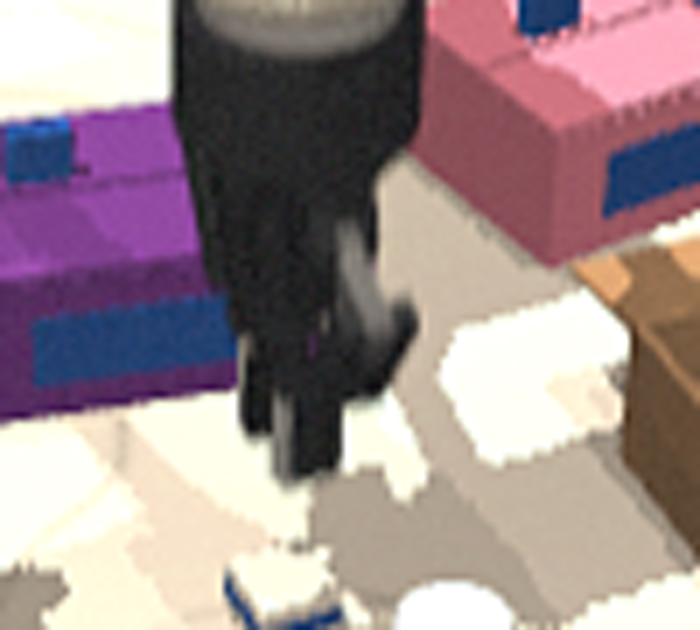

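```bash
python3 - <<'E'
from h import *
c=cam("scene")
k=lambda p:((p-[270,200]+.5)*7).round()
for z in(.07,.075,.08,.085,.09): print(z, k(proj(c,[.5519+.010,.0722-.011,z])),k(proj(c,[.5519+.024,.0722-.011,z])),k(proj(c,[.5519+.024,.0722+.011,z])))
E
python3 -m jog '[[0,-1,0,0,45],[0,-1,-30,0,45],[0,-1,-50,0,45],[0,-1,-74,0,45],[0,-1,-74,0,45],[0,-1,-74,0,25],[0,-1,-74,0,25],[0,-1,-74,0,25],[0,-1,-74,0,25],[0,-1,-74,0,25]]' 40
python3 - <<'E'
from h import *
s=bot.read_state();print(s["tool_pos"],s["wrist_force"])
crop(cam("scene"),270,230,370,320,7,"s17.png")
E
```

```text
0.07 [270. 502.] [287. 528.] [350. 511.]
0.075 [270. 490.] [288. 516.] [351. 499.]
0.08 [270. 478.] [288. 504.] [351. 487.]
0.085 [270. 466.] [288. 491.] [352. 474.]
0.09 [270. 453.] [288. 479.] [352. 462.]
time: 28.0
tool_pos: [0.5536, 0.0714, 0.0312]
tcp_rot: [-1.208, 1.211, -1.211]
wrist_force: [0.4, 0.1, -0.6]
width: 0.342
[0.55362908 0.07138215 0.03118039] [ 0.35292776  0.08572918 -0.6445706 ]
```

View pics/s17.png

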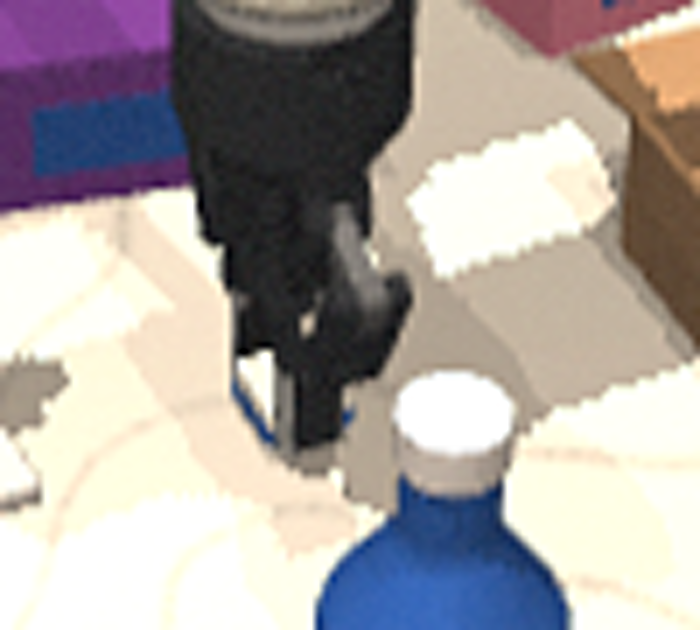

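```bash
python3 -m jog '[[0,0,0,0,25],[0,0,5,0,25],[0,0,12,0,25],[0,0,20,0,25],[0,0,30,0,25],[0,0,45,0,25],[0,0,60,0,25],[0,0,60,0,25],[0,0,60,0,25],[0,0,60,0,25]]' 60
python3 - <<'E'
from h import *
s=bot.read_state();print(s["tool_pos"],s["wrist_force"])
crop(cam("scene"),270,200,370,290,7,"s18.png")
E
```

```text
time: 29.3
tool_pos: [0.5529, 0.0713, 0.0902]
tcp_rot: [-1.209, 1.212, -1.211]
wrist_force: [-0.5, 0.0, -0.8]
width: 0.335
[0.55287132 0.07130782 0.09019206] [-0.48831071  0.03491071 -0.79238339]
```

View pics/s18.png

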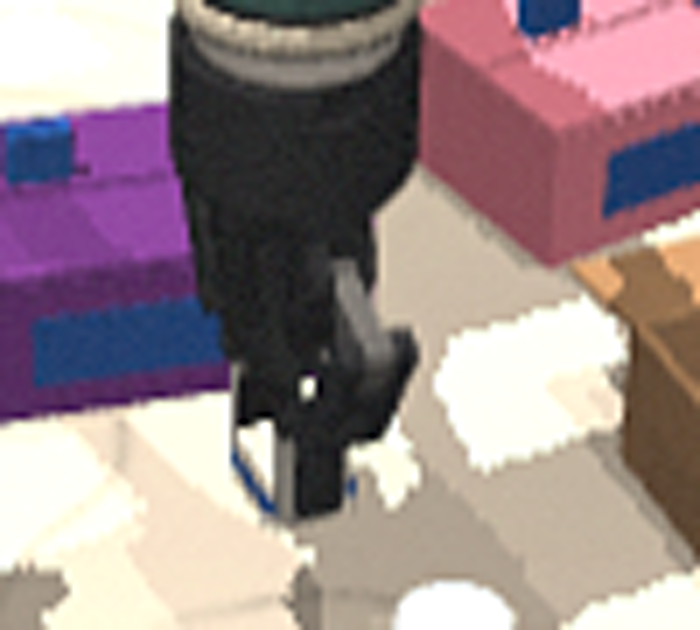

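```bash
python3 -m jog '[[0,0,50,0,25],[0,0,100,0,25],[-5,-20,150,2,25],[-15,-65,160,3.7,25],[-25,-115,160,3.7,25],[-35,-165,160,3.7,25],[-43,-213.5,160,3.7,25],[-43,-213.5,140,3.7,25],[-43,-213.5,120,3.7,25],[-43,-213.5,120,3.7,25]]' 60
python3 - <<'E'
from h import *
s=bot.read_state();print(s["tool_pos"],s["wrist_force"])
crop(cam("scene"),170,180,270,270,7,"s19.png")
E
```

```text
time: 30.6
tool_pos: [0.5087, -0.1418, 0.2084]
tcp_rot: [-1.24, 1.168, -1.16]
wrist_force: [-0.8, 0.9, 0.4]
width: 0.334
[ 0.50867134 -0.14181737  0.20836874] [-0.78943176  0.89779324  0.40639304]
```

View pics/s19.png

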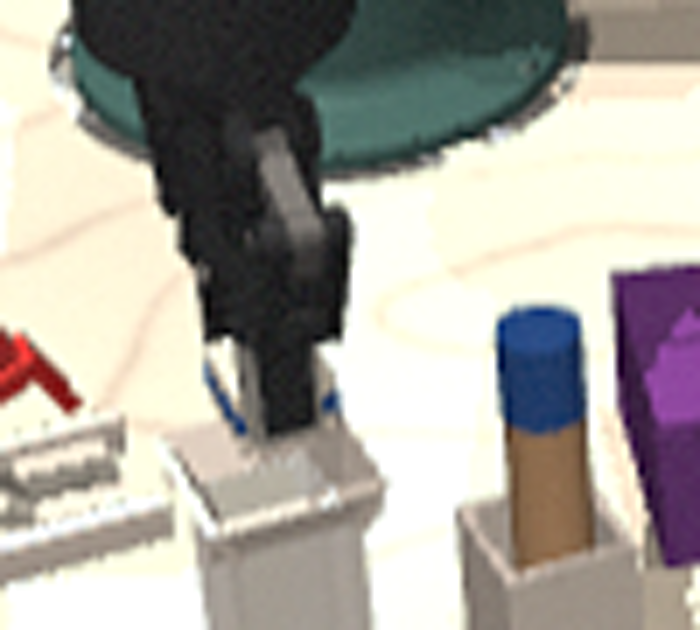

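```bash
python3 -m jog '[[1,0,-8,0,25],[1,0,-14,0,25],[1,0,-18,0,25],[1,0,-18,0,25],[1,0,-18,0,25],[1,0,-18,0,25],[1,0,-18,0,25],[1,0,-18,0,25],[1,0,-18,0,25],[1,0,-18,0,25]]' 60
python3 - <<'E'
from h import *
s=bot.read_state();print(s["tool_pos"],s["wrist_force"])
crop(cam("scene"),170,180,270,270,7,"s20.png")
E
```

```text
time: 31.9
tool_pos: [0.5115, -0.1421, 0.1929]
tcp_rot: [-1.238, 1.163, -1.163]
wrist_force: [-0.2, -0.3, -1.2]
width: 0.334
[ 0.51147529 -0.14214206  0.19290718] [-0.15026993 -0.26865088 -1.21140291]
```

View pics/s20.png

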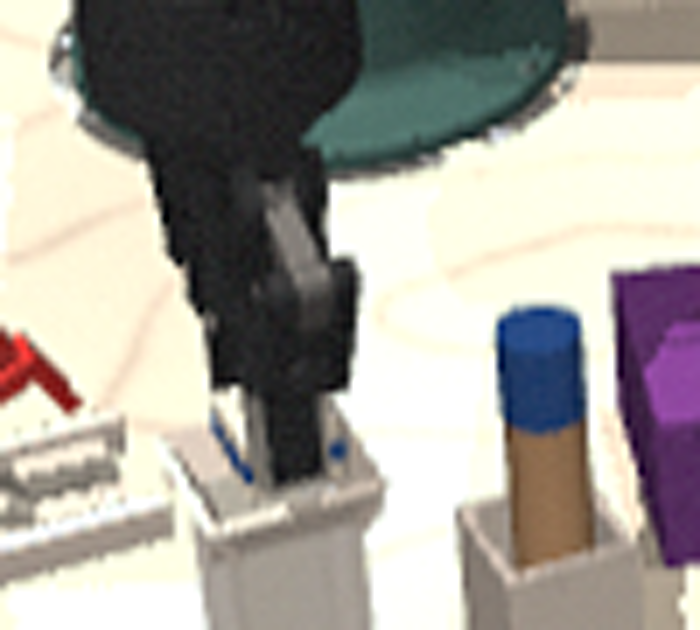

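```bash
python3 -m jog '[[-1,0,-3,0,25],[-1,0,-3,0,25],[-1,0,-3,0,25],[-1,0,-3,0,45],[-1,0,-3,0,45],[-1,0,-3,0,45],[-1,0,-3,0,45],[-1,0,20,0,45],[-1,0,60,0,45],[-1,0,90,0,45]]' 60
python3 - <<'E'
from h import *
s=bot.read_state();print(s["tool_pos"],s["wrist_force"])
crop(cam("scene"),170,190,270,310,6,"s21.png")
E
```

```text
time: 33.2
tool_pos: [0.5108, -0.1422, 0.2845]
tcp_rot: [-1.237, 1.162, -1.164]
wrist_force: [0.3, -0.2, -0.2]
width: 0.527
[ 0.51076494 -0.14223541  0.28450489] [ 0.34795838 -0.15799583 -0.18660011]
```

View pics/s21.png

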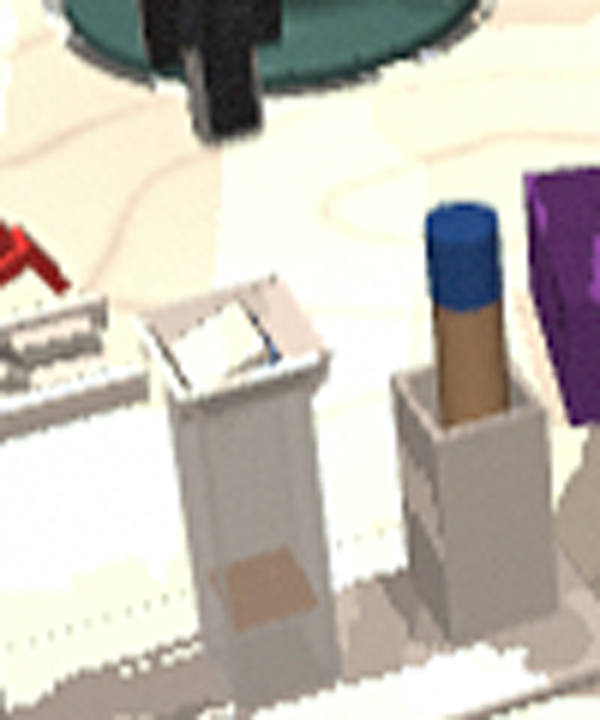

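```bash
python3 -m jog '[[0,40,0,0,0],[0,100,0,0,0],[0,160,0,0,0],[0,160,0,0,0],[0,160,0,0,0],[0,160,0,0,0],[0,160,0,0,0],[0,160,0,0,0],[0,160,0,0,0],[0,160,0,0,0]]' 60
python3 - <<'E'
from h import *
crop(cam("top"),390,210,490,290,7,"t22.png",1.6)
E
```

```text
time: 34.5
tool_pos: [0.5105, 0.0177, 0.2829]
tcp_rot: [-1.238, 1.164, -1.164]
wrist_force: [0.1, -0.2, -1.0]
width: 0.004
```

View pics/t22.png

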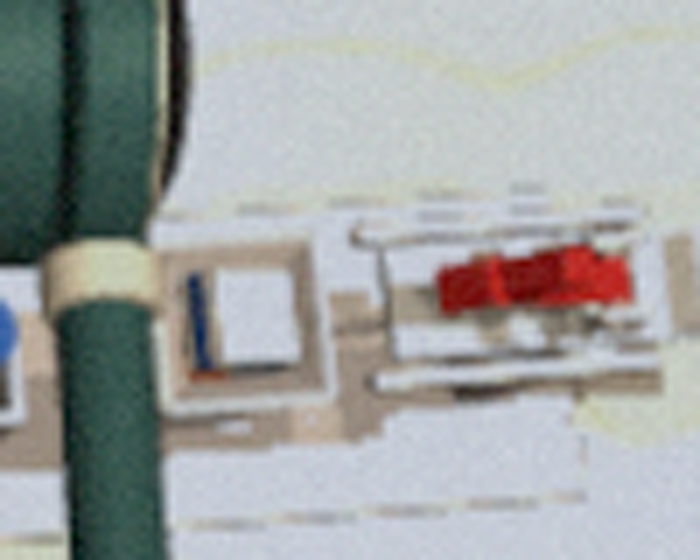

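```bash
python3 -m jog '[[0,-60,0,0,0],[0,-120,0,0,0],[0,-151,0,0,0],[0,-151,-50,0,0],[0,-151,-75,0,0],[0,-151,-80,0,0],[0,-151,-84,0,0],[0,-151,-87,0,0],[0,-151,-87,0,0],[0,-151,-87,0,0]]' 60
python3 - <<'E'
from h import *
s=bot.read_state();print(s["tool_pos"],s["wrist_force"])
crop(cam("scene"),170,190,270,310,6,"s23.png")
E
```

```text
time: 35.8
tool_pos: [0.5109, -0.1332, 0.1967]
tcp_rot: [-1.237, 1.162, -1.164]
wrist_force: [-0.4, 0.5, -0.0]
width: 0.0
[ 0.51093598 -0.13317185  0.19667698] [-0.44132302  0.47951843 -0.01878562]
```

View pics/s23.png

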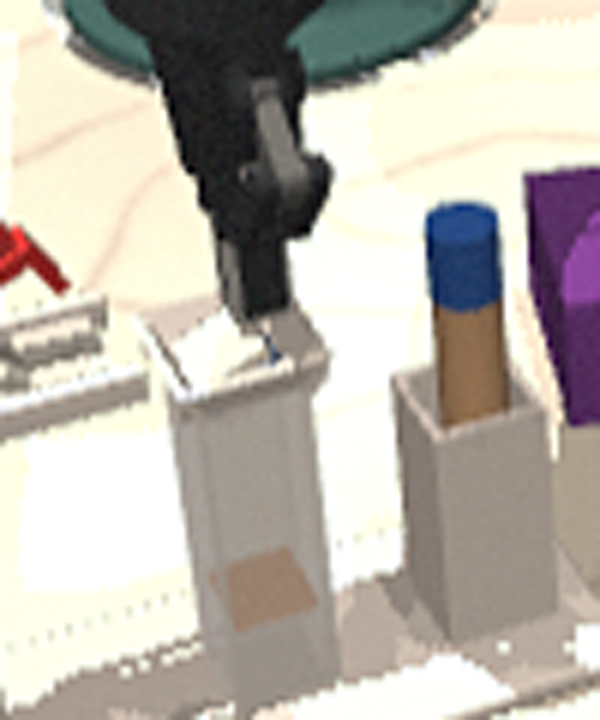

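Not touching yet; go down in small steps.

```bash
python3 -m jog '[[0,0,-2,0,0],[0,0,-4,0,0],[0,0,-5,0,0],[0,0,-6,0,0],[0,0,-7,0,0],[0,0,-8,0,0],[0,0,-8,0,0],[0,0,-8,0,0],[0,0,-8,0,0],[0,0,-8,0,0]]' 60
python3 - <<'E'
from h import *
s=bot.read_state();print(s["tool_pos"],s["wrist_force"])
crop(cam("scene"),170,190,270,310,6,"s24.png")
E
```

```text
time: 37.1
tool_pos: [0.5105, -0.1331, 0.1879]
tcp_rot: [-1.238, 1.163, -1.163]
wrist_force: [-0.3, 0.7, 0.3]
width: 0.001
[ 0.51049675 -0.13311864  0.18792013] [-0.31935293  0.68208157  0.26623739]
```

View pics/s24.png

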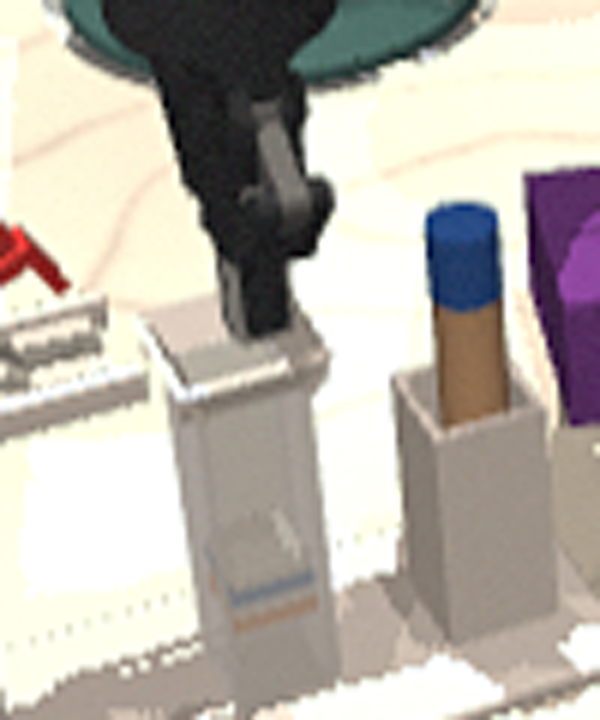

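```bash
python3 -m jog '[[0,0,50,0,20],[0,10,95,0,45],[10,65,95,4.3,45],[20,125,95,4.3,45],[30,185,95,4.3,45],[40,245,95,4.3,45],[50,305,80,4.3,45],[57.5,360,40,4.3,45],[57.5,382,-20,4.3,45],[57.5,382,-68,4.3,45]]' 40
python3 - <<'E'
from h import *
s=bot.read_state();print(s["tool_pos"],s["wrist_force"])
c=cam("scene")
crop(c,350,190,450,290,6,"s25.png")
E
```

```text
time: 38.4
tool_pos: [0.568, 0.2512, 0.1185]
tcp_rot: [-1.271, 1.105, -1.106]
wrist_force: [0.4, 0.2, -0.9]
width: 0.525
[0.56797689 0.25124623 0.11851789] [ 0.44079165  0.23197721 -0.85455109]
```

View pics/s25.png

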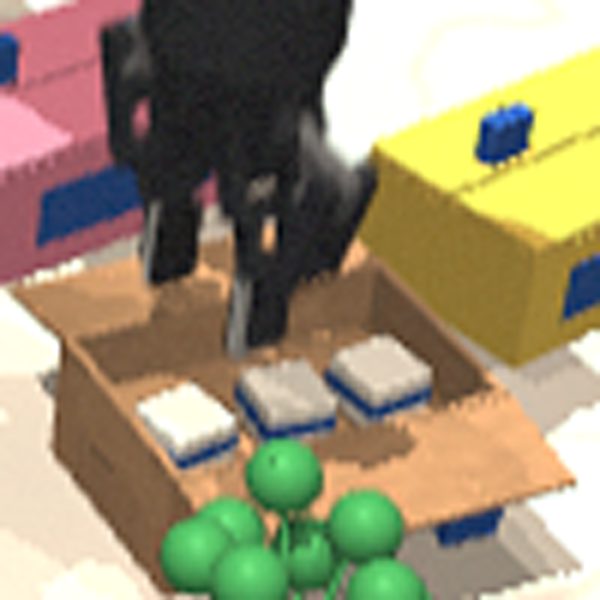

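```bash
python3 -m jog '[[0,-2,-20,0,45],[0,-2,-40,0,45],[0,-2,-56.5,0,45],[0,-2,-56.5,0,45],[0,-2,-56.5,0,25],[0,-2,-56.5,0,25],[0,-2,-56.5,0,25],[0,-2,-56.5,0,25],[0,-2,-56.5,0,25],[0,-2,-56.5,0,25]]' 50
python3 -m jog '[[0,0,5,0,25],[0,0,15,0,25],[0,0,30,0,25],[0,0,60,0,25],[0,0,60,0,25],[0,0,60,0,25],[0,0,60,0,25],[0,0,60,0,25],[0,0,60,0,25],[0,0,60,0,25]]' 60
python3 - <<'E'
from h import *
s=bot.read_state();print(s["tool_pos"],s["wrist_force"])
c=cam("scene")
crop(c,350,190,450,290,6,"s26.png")
E
```

```text
time: 39.7
tool_pos: [0.5688, 0.2472, 0.0645]
tcp_rot: [-1.269, 1.107, -1.108]
wrist_force: [-0.7, -0.2, 6.1]
width: 0.334
time: 40.95
tool_pos: [0.5679, 0.2468, 0.1231]
tcp_rot: [-1.271, 1.108, -1.108]
wrist_force: [1.2, -0.4, -0.1]
width: 0.328
[0.56788334 0.24681286 0.12307218] [ 1.17260872 -0.39624341 -0.06718745]
```

View pics/s26.png

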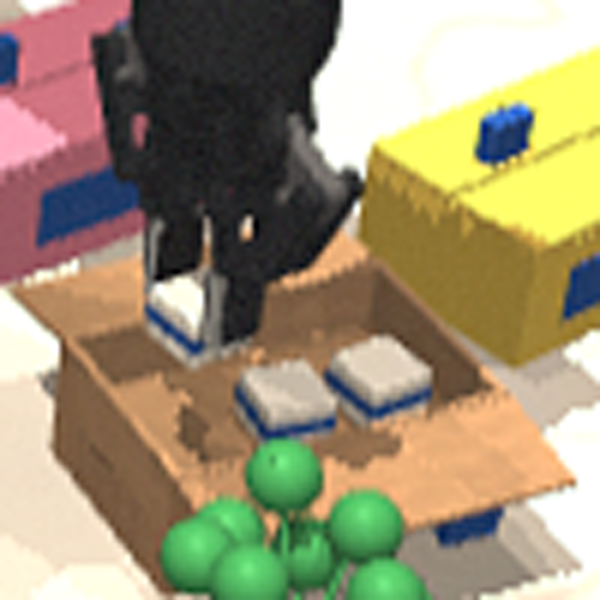

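```bash
python3 -m jog '[[0,0,40,0,25],[-5,-30,90,0,25],[-12,-85,130,-2,25],[-20,-140,140,-4.3,25],[-28,-195,140,-4.3,25],[-36,-250,140,-4.3,25],[-44,-305,140,-4.3,25],[-52,-360,130,-4.3,25],[-58,-391,110,-4.3,25],[-58,-391,88,-4.3,25]]' 60
python3 - <<'E'
from h import *
s=bot.read_state();print(s["tool_pos"],s["wrist_force"],s["width"])
crop(cam("scene"),170,180,270,270,7,"s27.png")
E
```

```text
time: 42.25
tool_pos: [0.5098, -0.1467, 0.2114]
tcp_rot: [-1.236, 1.165, -1.167]
wrist_force: [-1.0, -0.1, -0.1]
width: 0.335
[ 0.50977337 -0.14671424  0.21143993] [-0.98513862 -0.07065545 -0.09159113] 0.334776272627847
```

View pics/s27.png

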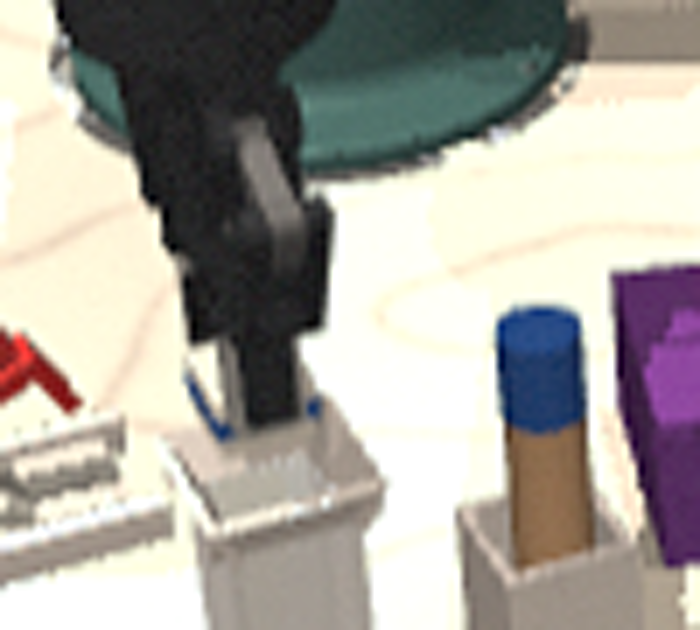

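```bash
python3 -m jog '[[0,4.5,0,0,25],[0,4.5,-8,0,25],[0,4.5,-16,0,25],[0,4.5,-22,0,25],[0,4.5,-22,0,25],[0,4.5,-22,0,25],[0,4.5,-22,0,25],[0,4.5,-22,0,25],[0,4.5,-22,0,25],[0,4.5,-22,0,25]]' 60
python3 - <<'E'
from h import *
s=bot.read_state();print(s["tool_pos"],s["wrist_force"],s["width"])
crop(cam("scene"),170,180,270,270,7,"s28.png")
E
```

```text
time: 43.55
tool_pos: [0.5104, -0.1402, 0.1897]
tcp_rot: [-1.238, 1.162, -1.165]
wrist_force: [2.3, -4.5, -0.9]
width: 0.335
[ 0.51035743 -0.14015507  0.18966212] [ 2.25782509 -4.54105654 -0.90190922] 0.3348030079982129
```

View pics/s28.png

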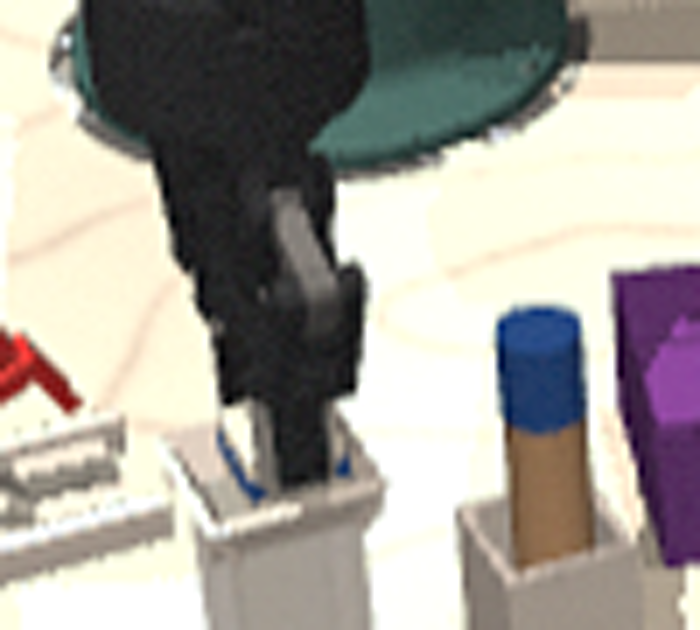

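```bash
python3 -m jog '[[0,-2,0,0,25],[0,-4,0,0,25],[0,-4,0,0,25],[0,-4,0,0,25],[0,-4,-2,0,25],[0,-4,-2,0,25],[0,-4,-2,0,25],[0,-4,-2,0,25],[0,-4,-2,0,25],[0,-4,-2,0,25]]' 60
```

```text
time: 44.85
tool_pos: [0.51, -0.1436, 0.1874]
tcp_rot: [-1.238, 1.163, -1.163]
wrist_force: [-0.9, 0.2, -0.2]
width: 0.333
```

```bash
python3 -m jog '[[0,0,0,0,31],[0,0,0,0,33],[0,0,0,0,35],[0,0,0,0,38],[0,0,0,0,42],[0,0,0,0,45],[0,0,10,0,45],[0,0,40,0,45],[0,0,80,0,45],[0,0,95,0,45]]' 60
python3 - <<'E'
from h import *
s=bot.read_state();print(s["tool_pos"],s["wrist_force"])
crop(cam("scene"),170,190,270,310,6,"s29.png")
E
```

```text
time: 46.1
tool_pos: [0.5118, -0.1441, 0.2869]
tcp_rot: [-1.235, 1.158, -1.168]
wrist_force: [-0.2, 0.9, -0.2]
width: 0.527
[ 0.51184414 -0.1440806   0.28689733] [-0.17065071  0.87804086 -0.18186822]
```

View pics/s29.png

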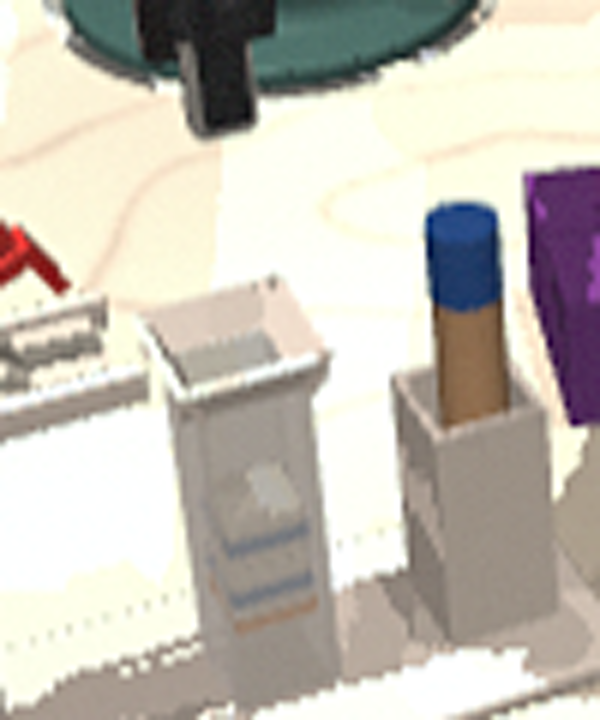

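```bash
python3 -m jog '[[5,40,0,-2,45],[15,100,0,-7.7,45],[25,160,0,-7.7,45],[33,220,0,-7.7,45],[41,280,0,-7.7,45],[50,340,-10,-7.7,45],[60,400,-50,-7.7,45],[60,436,-110,-7.7,45],[60,436,-164,-7.7,45],[60,436,-164,-7.7,45]]' 40
```

```text
time: 47.4
tool_pos: [0.5646, 0.291, 0.111]
tcp_rot: [-1.189, 1.267, -1.26]
wrist_force: [-0.6, -0.2, -0.7]
width: 0.524
```

```bash
python3 -m jog '[[0,0,0,0,45],[0,0,0,0,45],[0,0,0,0,45],[0,0,0,0,45],[0,0,0,0,45],[0,0,0,0,45],[0,0,0,0,45],[0,0,0,0,45],[0,0,0,0,45],[0,0,0,0,45]]' 40
python3 - <<'E'
from h import *
from scipy.spatial.transform import Rotation as Ro
for i in range(4):
    c=cam("scene");s=bot.read_state();print(s["tool_pos"])
M=Ro.from_rotvec(s["tcp_rot"]).as_matrix();print("az",np.degrees(np.arctan2(M[1,2],M[0,2])))
crop(c,350,190,450,290,6,"s30.png")
E
```

```text
time: 48.65
tool_pos: [0.57, 0.2924, 0.1183]
tcp_rot: [-1.174, 1.262, -1.262]
wrist_force: [0.8, 0.6, -0.7]
width: 0.525
[0.56995955 0.29236324 0.11832725]
[0.5699657  0.29238943 0.11835725]
[0.56996966 0.29238651 0.11835938]
[0.5700105  0.2923559  0.11839514]
az -4.1441656326061596
```

View pics/s30.png

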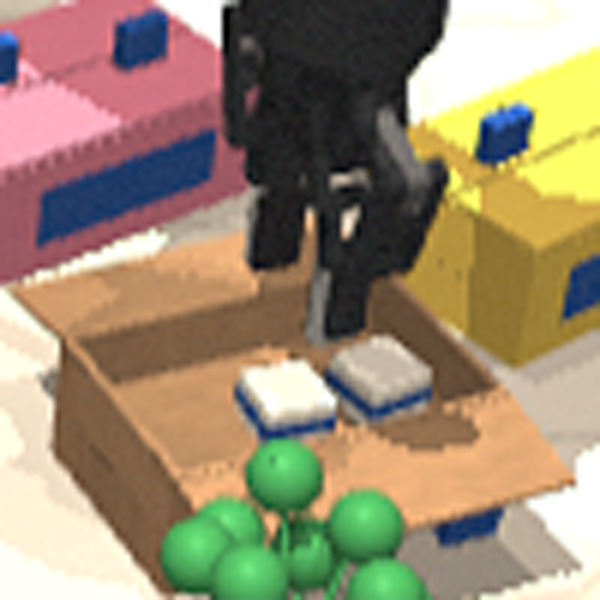

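Run:
```python
from h import *
c=cam("scene");k=lambda p:((p-[350,190]+.5)*6).round()
T=np.array([.57,.2924])
print("finger inner lower corners pred",k(proj(c,[T[0]+.0224,T[1]-.012,.0955])),k(proj(c,[T[0]+.0224,T[1]+.010,.0955])))
for y in(.2885,.2905,.2924,.2945):
    print(y,[k(proj(c,[.57+a,y+b,.052])).tolist() for a,b in((-.016,-.014),(-.014,.016),(.016,.014),(.014,-.016))])
```

```text
finger inner lower corners pred [305. 345.] [353. 332.]
0.2885 [[229.0, 382.0], [295.0, 368.0], [331.0, 411.0], [263.0, 426.0]]
0.2905 [[233.0, 381.0], [300.0, 366.0], [335.0, 410.0], [268.0, 425.0]]
0.2924 [[237.0, 380.0], [304.0, 365.0], [339.0, 408.0], [272.0, 424.0]]
0.2945 [[242.0, 379.0], [308.0, 364.0], [344.0, 407.0], [276.0, 422.0]]
```

```bash
python3 -m jog '[[1,-2,-20,0,45],[1,-2,-40,0,45],[1,-2,-55,0,45],[1,-2,-55,0,45],[1,-2,-55,0,45],[1,-2,-55,0,25],[1,-2,-55,0,25],[1,-2,-55,0,25],[1,-2,-55,0,25],[1,-2,-55,0,25]]' 50
python3 -m jog '[[0,0,3,0,25],[0,0,10,0,25],[0,0,30,0,25],[0,0,60,0,25],[0,-10,110,0,25],[-5,-50,180,3,25],[-15,-105,190,7.8,25],[-23,-160,190,7.8,25],[-30,-215,190,7.8,25],[-38,-270,190,7.8,25]]' 60
python3 - <<'E'
from h import *
s=bot.read_state();print(s["tool_pos"],s["wrist_force"],s["width"])
crop(cam("scene"),170,100,430,290,3,"s31.png")
E
```

```text
time: 50.15
tool_pos: [0.5718, 0.2908, 0.0645]
tcp_rot: [-1.172, 1.261, -1.262]
wrist_force: [-0.5, 0.1, 5.5]
width: 0.336
time: 51.4
tool_pos: [0.5327, 0.0187, 0.2552]
tcp_rot: [-1.237, 1.16, -1.163]
wrist_force: [1.0, 0.1, -0.7]
width: 0.334
[0.53268316 0.01867612 0.25521307] [ 0.95440437  0.10879291 -0.72028758] 0.3341727363298704
```

View pics/s31.png

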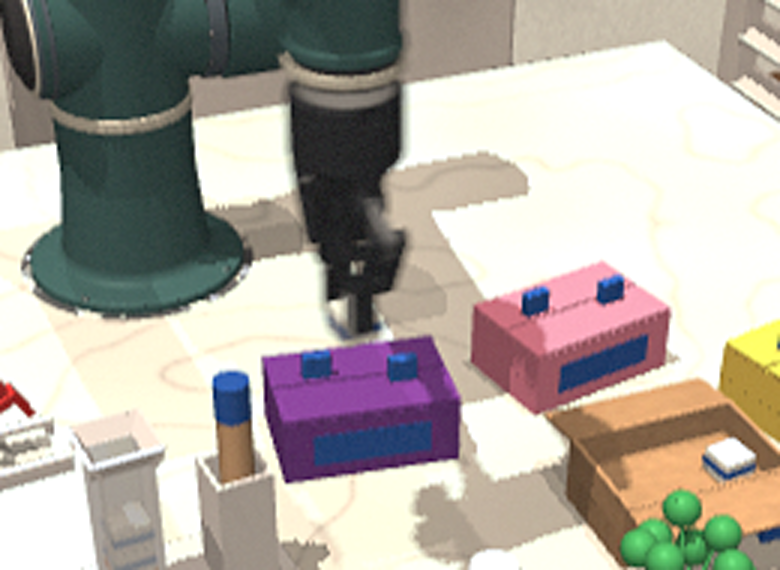

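```bash
python3 -m jog '[[-8,-55,0,0,25],[-16,-110,0,0,25],[-23,-164.5,0,0,25],[-23,-164.5,-20,0,25],[-23,-164.5,-42,0,25],[-23,-164.5,-42,0,25],[-23,-164.5,-52,0,25],[-23,-164.5,-60,0,25],[-23,-164.5,-65,0,25],[-23,-164.5,-65,0,25]]' 60
python3 - <<'E'
from h import *
s=bot.read_state();print(s["tool_pos"],s["wrist_force"],s["width"])
crop(cam("scene"),170,180,270,270,7,"s32.png")
E
```

```text
time: 52.7
tool_pos: [0.51, -0.1441, 0.1882]
tcp_rot: [-1.239, 1.162, -1.162]
wrist_force: [-1.0, -0.9, -0.5]
width: 0.333
[ 0.50998564 -0.14414969  0.18821027] [-1.02828918 -0.93409484 -0.53854711] 0.33342661202216217
```

View pics/s32.png

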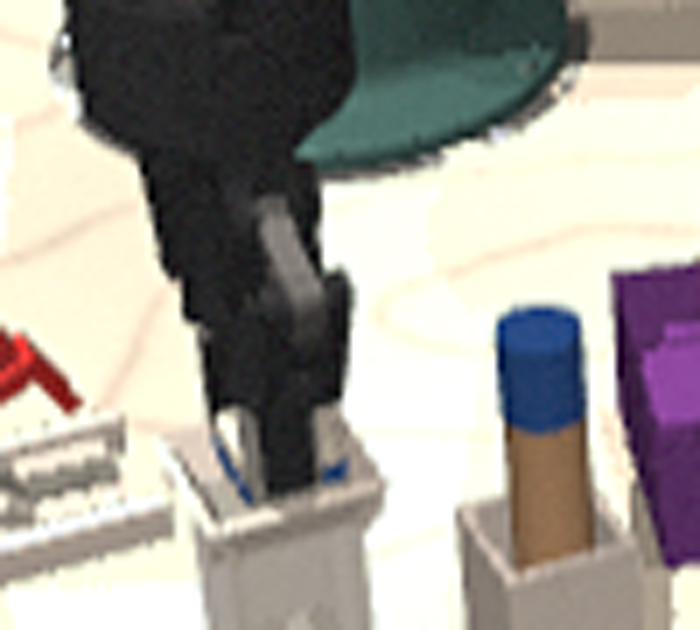

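```bash
python3 -m jog '[[0,-2,0,0,25],[0,-2,0,0,25],[0,-2,0,0,31],[0,-2,0,0,33],[0,-2,0,0,36],[0,-2,0,0,40],[0,-2,0,0,45],[0,-2,20,0,45],[0,-2,70,0,45],[0,-2,96,0,45]]' 60
python3 - <<'E'
from h import *
s=bot.read_state();print(s["tool_pos"],s["wrist_force"])
crop(cam("scene"),170,190,270,310,6,"s33.png")
E
```

```text
time: 54.0
tool_pos: [0.5109, -0.1464, 0.2871]
tcp_rot: [-1.237, 1.159, -1.164]
wrist_force: [0.7, -0.9, 0.1]
width: 0.529
[ 0.51087633 -0.1464388   0.28709657] [ 0.7404136  -0.86654745  0.05499943]
```

View pics/s33.png

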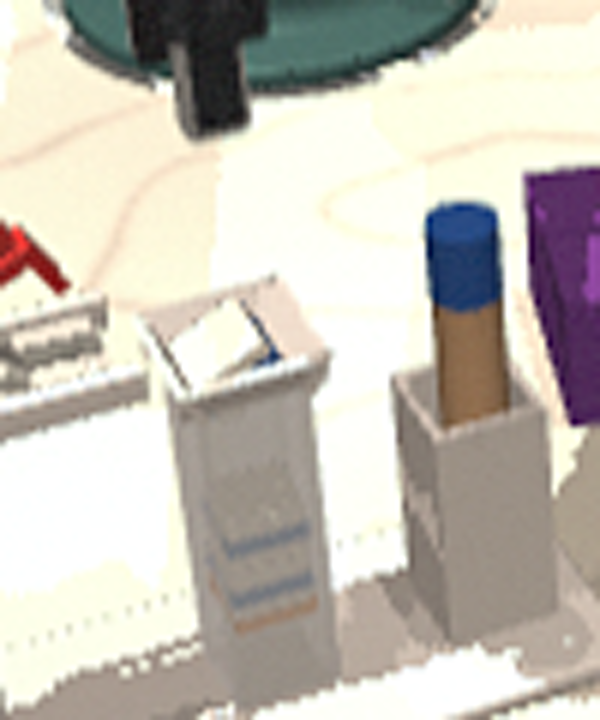

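```bash
python3 -m jog '[[0,12.5,0,0,0],[0,12.5,0,0,0],[0,12.5,-50,0,0],[0,12.5,-75,0,0],[0,12.5,-85,0,0],[0,12.5,-89,0,0],[0,12.5,-93,0,0],[0,12.5,-97,0,0],[0,12.5,-97,0,0],[0,12.5,-97,0,0]]' 60
python3 - <<'E'
from h import *
s=bot.read_state();print(s["tool_pos"],s["wrist_force"])
crop(cam("scene"),170,190,270,310,6,"s34.png")
E
```

```text
time: 55.3
tool_pos: [0.5102, -0.1338, 0.1876]
tcp_rot: [-1.238, 1.161, -1.163]
wrist_force: [-0.6, -1.0, 0.1]
width: 0.001
[ 0.51020801 -0.13380942  0.1876095 ] [-0.61204462 -0.97782136  0.08701786]
```

View pics/s34.png

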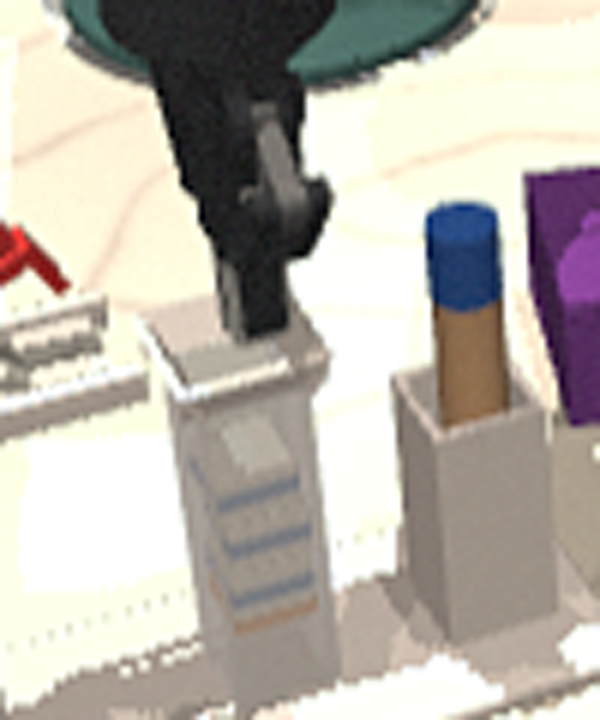

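```bash
python3 -m jog '[[0,0,50,0,20],[5,30,95,0,45],[15,90,95,2.3,45],[23,150,95,2.3,45],[30,210,95,2.3,45],[38,270,95,2.3,45],[46,330,95,2.3,45],[54,390,60,2.3,45],[61,440,0,2.3,45],[61,468.5,-55,2.3,45]]' 40
python3 -m jog '[[0,0,-14,0,45],[0,0,-14,0,45],[0,0,-14,0,45],[0,0,-30,0,45],[0,0,-69,0,45],[0,0,-69,0,45],[0,0,-69,0,45],[0,0,-69,0,25],[0,0,-69,0,25],[0,0,-69,0,25]]' 50
python3 - <<'E'
from h import *
s=bot.read_state();print(s["tool_pos"],s["wrist_force"],s["width"])
crop(cam("scene"),350,190,450,290,6,"s35.png")
E
```

```text
time: 56.6
tool_pos: [0.5716, 0.3262, 0.1511]
tcp_rot: [-1.253, 1.13, -1.132]
wrist_force: [0.7, 0.3, 0.1]
width: 0.53
time: 57.85
tool_pos: [0.5709, 0.3238, 0.0829]
tcp_rot: [-1.255, 1.132, -1.132]
wrist_force: [0.5, -0.3, 0.0]
width: 0.293
[0.57085282 0.32384988 0.08288167] [ 0.50406333 -0.29349093  0.00494314] 0.29250158310771796
```

View pics/s35.png

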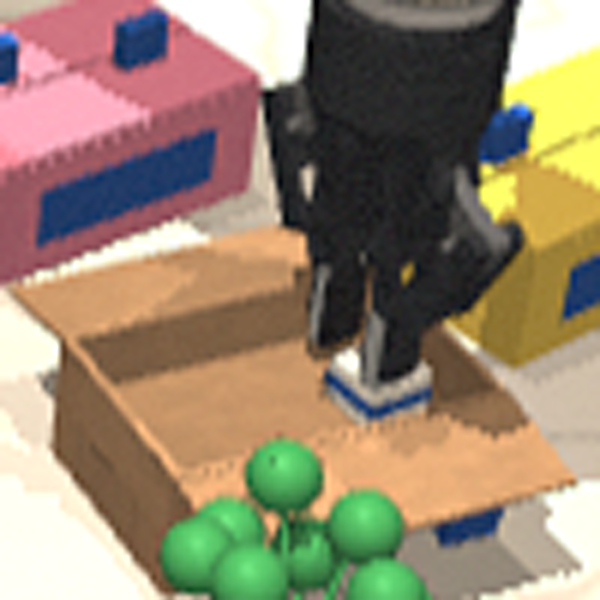

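```bash
python3 -m jog '[[0,5,3,0,45],[0,11,3,0,45],[0,11,0,0,45],[0,11,-10,0,45],[0,11,-19,0,45],[0,11,-19,0,45],[0,11,-19,0,45],[0,11,-19,0,25],[0,11,-19,0,25],[0,11,-19,0,25]]' 50
python3 -m jog '[[0,0,0,0,25],[0,0,0,0,25],[0,0,3,0,25],[0,0,15,0,25],[0,0,60,0,25],[0,-10,110,0,25],[-5,-50,180,-2.3,25],[-15,-105,190,-2.3,25],[-23,-160,190,-2.3,25],[-30,-215,190,-2.3,25]]' 60
python3 - <<'E'
from h import *
s=bot.read_state();print(s["tool_pos"],s["wrist_force"],s["width"])
crop(cam("scene"),170,100,430,290,3,"s36.png")
E
```

```text
time: 59.15
tool_pos: [0.5709, 0.3348, 0.0636]
tcp_rot: [-1.255, 1.132, -1.132]
wrist_force: [0.3, 0.4, 2.0]
width: 0.336
time: 60.4
tool_pos: [0.5401, 0.1179, 0.2546]
tcp_rot: [-1.237, 1.16, -1.163]
wrist_force: [0.7, 0.3, 0.1]
width: 0.332
[0.54008784 0.11787164 0.25464278] [0.70412128 0.33650286 0.10672892] 0.3321931824326906
```

View pics/s36.png

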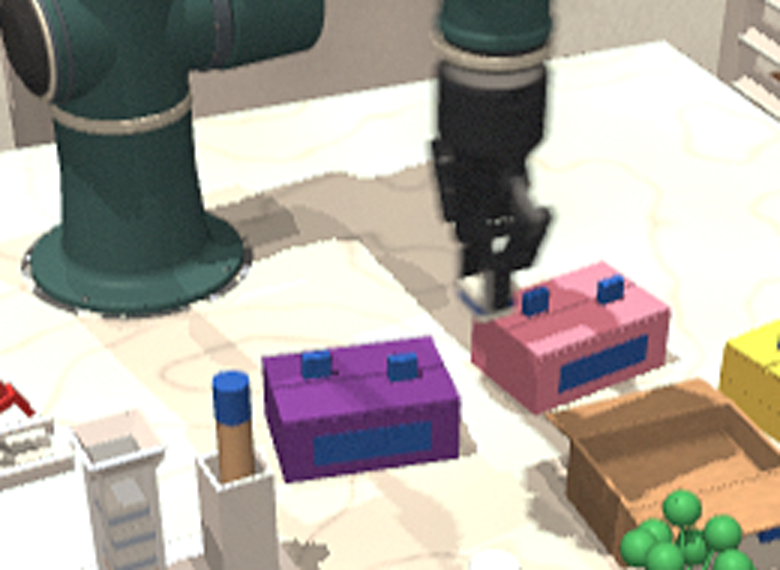

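```bash
python3 -m jog '[[-7,-55,0,0,25],[-14,-110,0,0,25],[-21,-165,0,0,25],[-28,-220,0,0,25],[-31,-264,0,0,25],[-31,-264,-20,0,25],[-31,-264,-42,0,25],[-31,-264,-52,0,25],[-31,-264,-60,0,25],[-31,-264,-64,0,25]]' 60
python3 - <<'E'
from h import *
s=bot.read_state();print(s["tool_pos"],s["wrist_force"],s["width"])
crop(cam("scene"),170,180,270,270,7,"s37.png")
E
```

```text
time: 61.7
tool_pos: [0.5096, -0.1442, 0.1891]
tcp_rot: [-1.239, 1.161, -1.162]
wrist_force: [0.0, -0.7, -1.1]
width: 0.337
[ 0.50963076 -0.14416644  0.18909279] [ 0.01075127 -0.72829821 -1.13092265] 0.33670338717636555
```

View pics/s37.png

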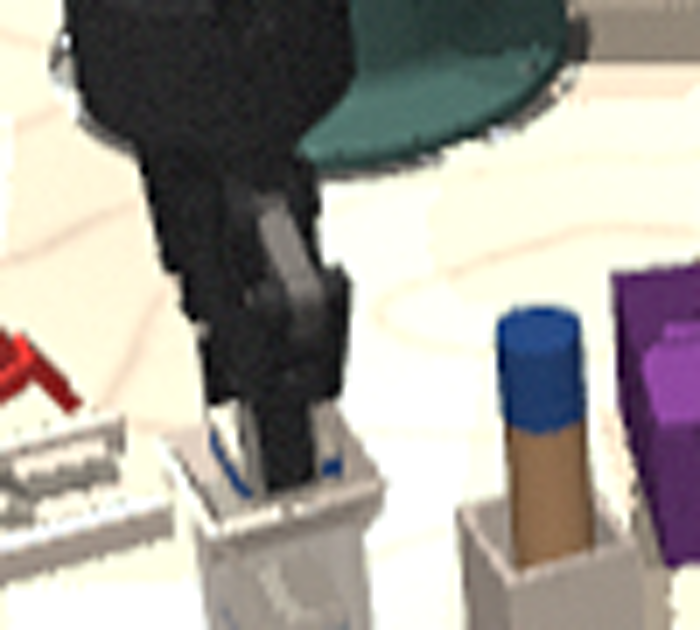

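```bash
python3 -m jog '[[0,-2,-1,0,25],[0,-2,-1.5,0,25],[0,-2,-1.5,0,31],[0,-2,-1.5,0,33],[0,-2,-1.5,0,36],[0,-2,-1.5,0,40],[0,-2,-1.5,0,45],[0,-2,20,0,45],[0,-2,70,0,45],[0,-2,96,0,45]]' 60
python3 - <<'E'
from h import *
s=bot.read_state();print(s["tool_pos"],s["wrist_force"])
crop(cam("scene"),170,190,270,310,6,"s38.png")
E
```

```text
time: 63.0
tool_pos: [0.5098, -0.1467, 0.288]
tcp_rot: [-1.238, 1.16, -1.164]
wrist_force: [1.0, 0.2, 0.2]
width: 0.529
[ 0.50978175 -0.14669193  0.28801172] [0.95338522 0.20102477 0.2093469 ]
```

View pics/s38.png

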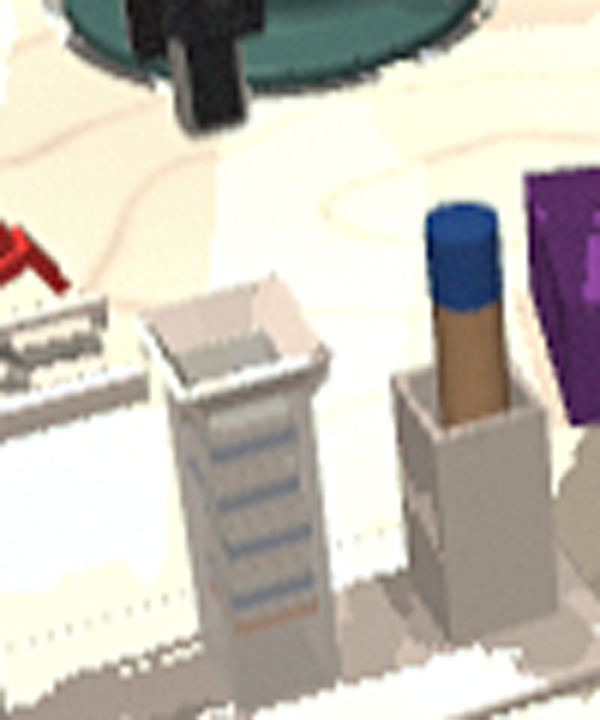

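```bash
python3 -m jog '[[-2,45,0,0,50],[-4.5,89,0,0,50],[-4.5,89,0,0,50],[-4.5,89,-30,0,50],[-4.5,89,-50,0,50],[-4.5,89,-50,0,50],[-4.5,89,-50,0,50],[-4.5,89,-50,0,50],[-4.5,89,-50,0,50],[-4.5,89,-50,0,50]]' 60
python3 - <<'E'
from h import *
s=bot.read_state();print(s["tool_pos"],s["wrist_force"])
crop(cam("scene"),200,170,300,290,6,"s39.png")
E
```

```text
time: 64.3
tool_pos: [0.5052, -0.0575, 0.2356]
tcp_rot: [-1.238, 1.161, -1.163]
wrist_force: [0.3, -0.8, 0.3]
width: 0.584
[ 0.50517065 -0.05748003  0.23555597] [ 0.31482083 -0.8099923   0.28153845]
```

View pics/s39.png

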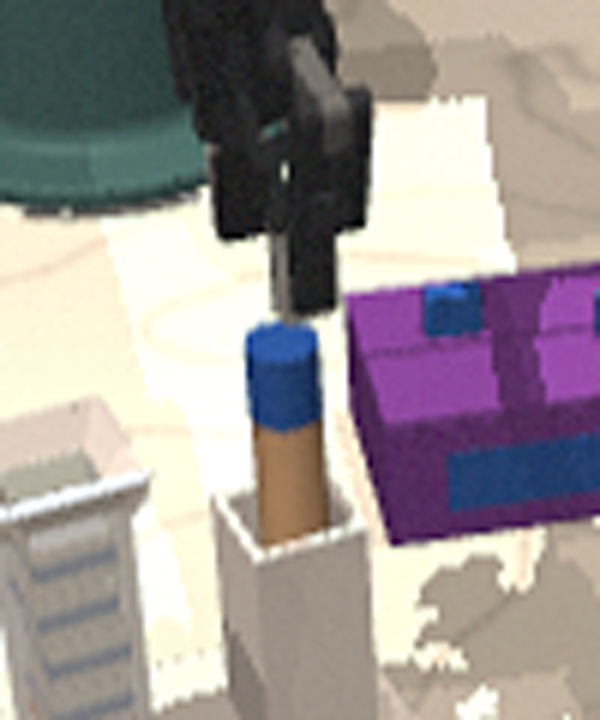

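Run:
```python
from h import *
c=cam("scene");f=lambda x,y:(200+x/6-.42,170+y/6-.42)
print("rodtop",onz(c,*f(284,343),.185))
print("fingertip front inner corners pred",[((proj(c,[.5052+.025,-.0575+d,.2128])-[200,170]+.5)*6).round() for d in(-.011,.011)])
print("sleeve rim",[onz(c,*f(*p),.110).round(4) for p in((215,492),(265,560),(370,520))])
```

```text
rodtop [ 0.50391427 -0.05573354  0.185     ]
fingertip front inner corners pred [array([268., 325.]), array([330., 311.])]
sleeve rim [array([ 0.481 , -0.0793,  0.11  ]), array([ 0.5266, -0.0749,  0.11  ]), array([ 0.519 , -0.0324,  0.11  ])]
```

```bash
python3 -m jog '[[-0.5,1,-20,0,50],[-0.5,1,-40,0,50],[-0.5,1,-55,0,50],[-0.5,1,-65,0,50],[-0.5,1,-65,0,50],[-0.5,1,-65,0,20],[-0.5,1,-65,0,20],[-0.5,1,-65,0,20],[-0.5,1,-65,0,20],[-0.5,1,-65,0,20]]' 80
python3 - <<'E'
from h import *
s=bot.read_state();print(s["tool_pos"],s["wrist_force"],s["torque"])
crop(cam("scene"),200,170,300,290,6,"s40.png")
E
```

```text
time: 65.65
tool_pos: [0.5053, -0.0566, 0.1711]
tcp_rot: [-1.237, 1.16, -1.163]
wrist_force: [-0.2, -0.7, 5.1]
width: 0.285
[ 0.50527022 -0.05655027  0.17110052] [-0.18921989 -0.72051585  5.13402903] [ 0.04214349  0.01138917 -0.03581392]
```

View pics/s40.png

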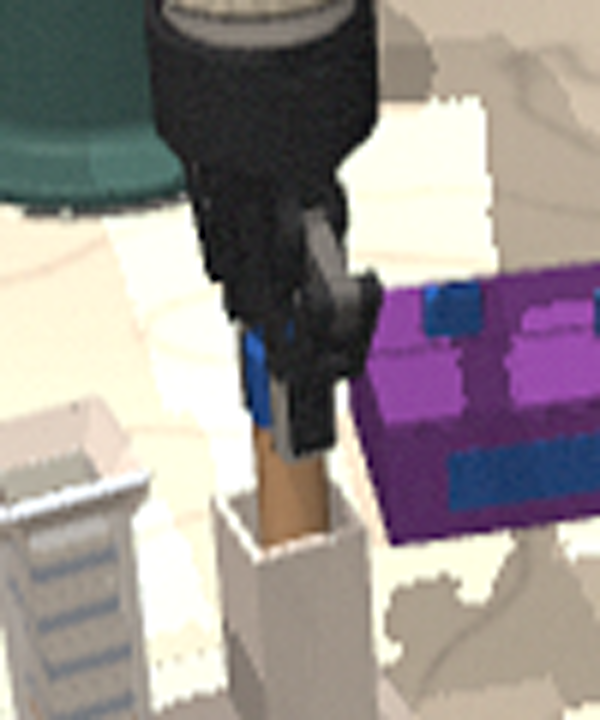

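```bash
python3 -m jog '[[0,0,10,0,20],[0,0,40,0,20],[0,0,80,0,20],[0,0,120,0,20],[0,0,160,0,20],[0,0,172,0,20],[0,0,172,0,20],[2,-45,172,0,20],[4.7,-88.4,172,0,20],[4.7,-88.4,172,0,20]]' 90
python3 - <<'E'
from h import *
s=bot.read_state();print(s["tool_pos"],s["wrist_force"],s["torque"],s["width"])
crop(cam("scene"),160,140,280,270,5,"s41.png")
E
```

```text
time: 66.95
tool_pos: [0.5079, -0.1467, 0.3387]
tcp_rot: [-1.24, 1.169, -1.161]
wrist_force: [0.2, 0.8, -0.6]
width: 0.284
[ 0.50791961 -0.14674805  0.33870558] [ 0.1840904   0.84140156 -0.59745966] [ 0.00604819  0.04528477 -0.02455353] 0.2837336658897059
```

View pics/s41.png

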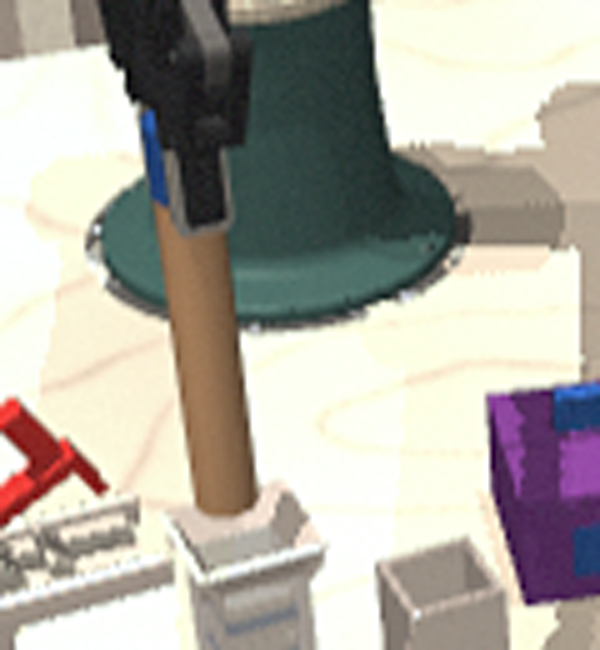

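```bash
python3 -m jog '[[0,0,0,0,20],[0,0,0,0,20],[0,0,0,0,20],[0,0,0,0,20],[0,0,0,0,20],[0,0,0,0,20],[0,0,0,0,20],[0,0,0,0,20],[0,0,0,0,20],[0,0,0,0,20]]' 90
python3 - <<'E'
from h import *
s=bot.read_state();T=s["tool_pos"];print(T)
c=cam("scene");k=lambda p:((p-[160,140]+.5)*5).round()
for z in(.30,.26,.22,.177): print(z,"axis px",k(proj(c,[T[0],T[1],z])))
print("mouth c",k(proj(c,[.510,-.1445,.165])))
H=hsv(c);m=(H[...,0]>5)&(H[...,0]<20)&(H[...,1]>90)&(H[...,2]>50);m[:180]=0;m[248:]=0;m[:,:185]=0;m[:,225:]=0
for v in range(184,246,8):
    u=np.nonzero(m[v])[0]; 
    if len(u): print("row",(v-140+.5)*5,"rod cols",(u.min()-160+.5)*5,(u.max()-160+.5)*5)
crop(c,160,140,280,270,5,"s42.png")
E
```

```text
time: 68.25
tool_pos: [0.5091, -0.1448, 0.342]
tcp_rot: [-1.239, 1.162, -1.162]
wrist_force: [-0.4, -1.1, -1.3]
width: 0.285
[ 0.50912344 -0.14483408  0.34199288]
0.3 axis px [202. 246.]
0.26 axis px [213. 335.]
0.22 axis px [224. 420.]
0.177 axis px [235. 506.]
mouth c [239. 531.]
row 222.5 rod cols 167.5 177.5
row 262.5 rod cols 172.5 232.5
row 302.5 rod cols 177.5 237.5
row 342.5 rod cols 182.5 242.5
row 382.5 rod cols 187.5 247.5
row 422.5 rod cols 192.5 252.5
row 462.5 rod cols 197.5 257.5
row 502.5 rod cols 207.5 252.5
```

View pics/s42.png

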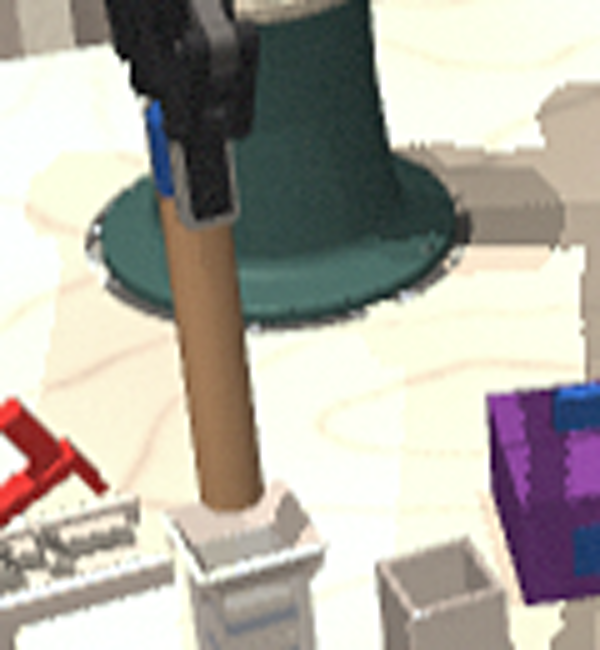

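```bash
python3 -m jog '[[1,0.3,-8,0,20],[1,0.3,-16,0,20],[1,0.3,-22,0,20],[1,0.3,-27,0,20],[1,0.3,-31,0,20],[1,0.3,-34,0,20],[1,0.3,-34,0,20],[1,0.3,-34,0,20],[1,0.3,-34,0,20],[1,0.3,-34,0,20]]' 90
python3 - <<'E'
from h import *
c=cam("scene")
crop(c,160,170,280,300,5,"s43.png")
E
```

```text
time: 69.55
tool_pos: [0.5102, -0.1445, 0.3082]
tcp_rot: [-1.239, 1.162, -1.162]
wrist_force: [0.6, 0.5, -1.0]
width: 0.285
```

View pics/s43.png

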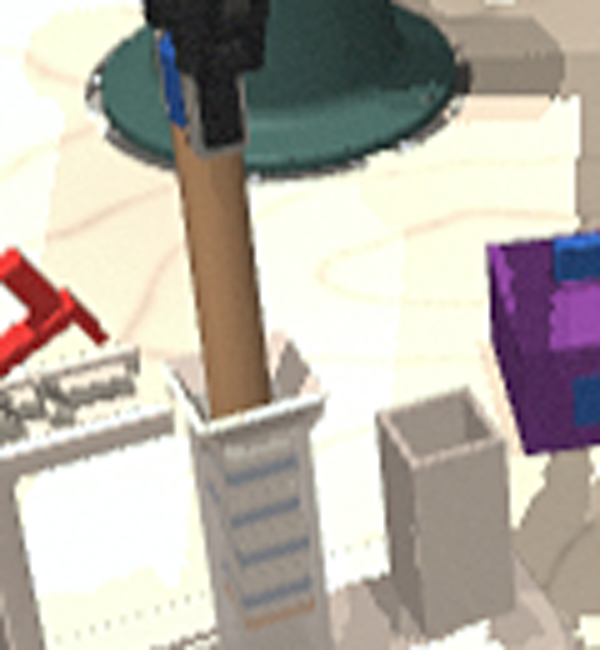

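```bash
python3 -m jog '[[0,0,-4,0,20],[0,0,-8,0,20],[0,0,-12,0,20],[0,0,-16,0,20],[0,0,-20,0,20],[0,0,-24,0,20],[0,0,-28,0,20],[0,0,-32,0,20],[0,0,-35,0,20],[0,0,-35,0,20]]' 90
python3 - <<'E'
from h import *
c=cam("scene");s=bot.read_state();print(s["tool_pos"],s["wrist_force"],s["width"])
crop(c,160,170,280,300,5,"s44.png")
E
```

```text
time: 70.85
tool_pos: [0.51, -0.1444, 0.2723]
tcp_rot: [-1.239, 1.163, -1.162]
wrist_force: [0.2, -0.8, 0.3]
width: 0.286
[ 0.51004243 -0.14440103  0.27230062] [ 0.35478731  0.8158819  -0.65328974] 0.2851869832709272
```

View pics/s44.png

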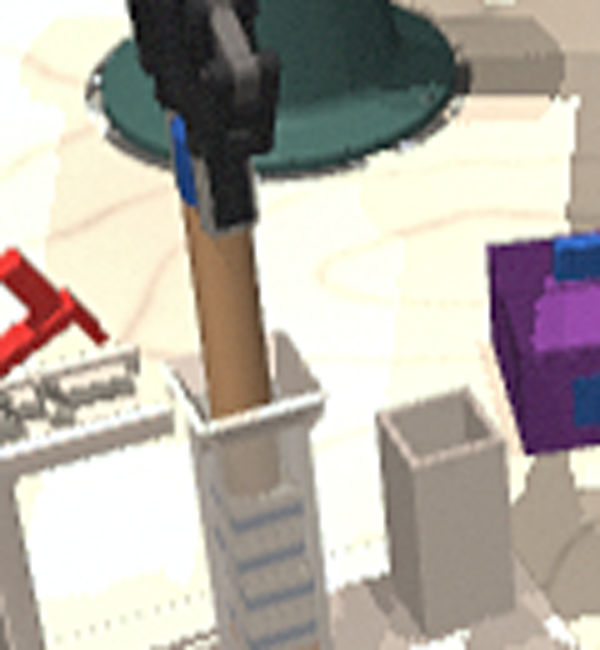

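```bash
python3 -m jog '[[0,0,-1,0,20],[0,0,-2,0,20],[0,0,-2.5,0,20],[0,0,-3,0,20],[0,0,-3.5,0,20],[0,0,-3.5,0,20],[0,0,-3.5,0,20],[0,0,-3.5,0,20],[0,0,-3.5,0,20],[0,0,-3.5,0,20]]' 90
```

```text
time: 72.15
tool_pos: [0.5101, -0.1445, 0.2694]
tcp_rot: [-1.239, 1.162, -1.162]
wrist_force: [-0.7, 1.3, 2.0]
width: 0.283
```

```bash
python3 -m jog '[[0,0,-0.5,0,20],[0,0,-1,0,20],[0,0,-1.5,0,20],[0,0,-2,0,20],[0,0,-2,0,20],[0,0,-2,0,20],[0,0,-2,0,20],[0,0,-2,0,20],[0,0,-2,0,20],[0,0,-2,0,20]]' 90
python3 - <<'E'
from h import *
c=cam("scene");s=bot.read_state();print(s["tool_pos"],s["wrist_force"],s["width"])
crop(c,160,170,280,330,4.5,"s45.png")
E
```

```text
time: 73.4
tool_pos: [0.5104, -0.1447, 0.269]
tcp_rot: [-1.238, 1.161, -1.163]
wrist_force: [-1.9, 0.2, 9.8]
width: 0.283
[ 0.51042282 -0.14469714  0.26901045] [-1.89547911  0.3402983   8.9600956 ] 0.2833496026827627
```

View pics/s45.png

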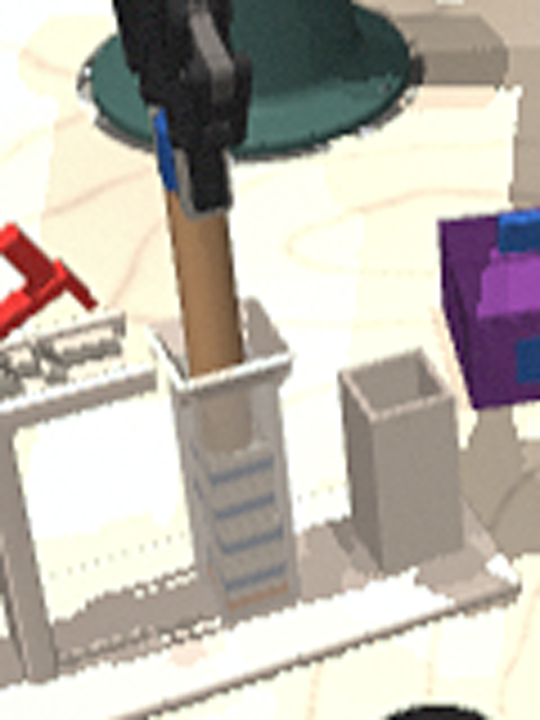

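```bash
python3 -m jog '[[0,0,-0.5,0,20],[0,0,-1,0,20],[0,0,-1,0,20],[0,0,-1,0,20],[0,0,-1,0,20],[0,0,-1,0,20],[0,0,-1,0,20],[0,0,-1,0,20],[0,0,-1,0,20],[0,0,-1,0,20]]' 90
python3 -m jog '[[0,0,3,0,20],[0,0,20,0,20],[0,0,50,0,20],[0,0,76,0,20],[0,0,76,0,20],[-2,40,76,0,20],[-5.5,86.5,76,0,20],[-5.5,86.5,76,0,20],[-5.5,86.5,76,0,20],[-5.5,86.5,76,0,20]]' 90
python3 - <<'E'
from h import *
c=cam("scene");s=bot.read_state();print(s["tool_pos"],s["wrist_force"],s["width"])
crop(c,160,140,300,300,4.5,"s46.png")
E
```

```text
time: 74.7
tool_pos: [0.5106, -0.1448, 0.269]
tcp_rot: [-1.238, 1.16, -1.164]
wrist_force: [-3.2, 0.6, 12.2]
width: 0.283
time: 75.95
tool_pos: [0.5045, -0.0588, 0.3419]
tcp_rot: [-1.239, 1.163, -1.162]
wrist_force: [-0.3, -0.5, -1.0]
width: 0.284
[ 0.50457806 -0.05891698  0.34207008] [-0.08035959  0.36848314 -0.40732125] 0.2879523743700779
```

View pics/s46.png

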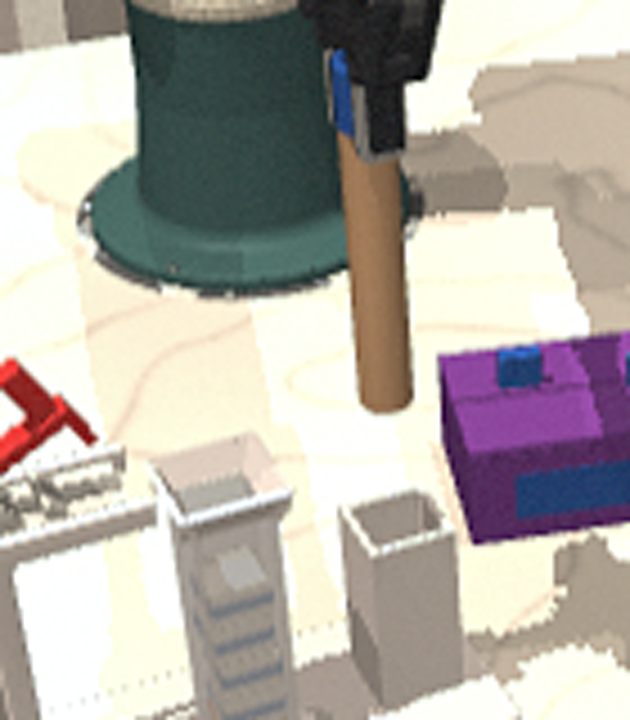

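Run:
```python
from h import *
c=cam("scene");t=cam("top");f=lambda x,y:(160+x/4.5-.4,140+y/4.5-.4)
P=np.array([onz(c,*f(*p),.110) for p in((341,510),(372,558),(461,530),(426,490))]);print(P.round(4),P.mean(0))
k=lambda p:((p-[160,140]+.5)*4.5).round()
for z in(.27,.22,.181): print(z,k(proj(c,[.5046,-.0589,z])))
crop(t,350,200,450,300,7,"t46.png",1.7)
```

```text
[[ 0.4857 -0.0808  0.11  ]
 [ 0.5276 -0.0786  0.11  ]
 [ 0.5235 -0.0322  0.11  ]
 [ 0.4863 -0.0372  0.11  ]] [ 0.50575742 -0.05720533  0.11      ]
0.27 [376. 238.]
0.22 [383. 332.]
0.181 [388. 402.]
```

View pics/t46.png

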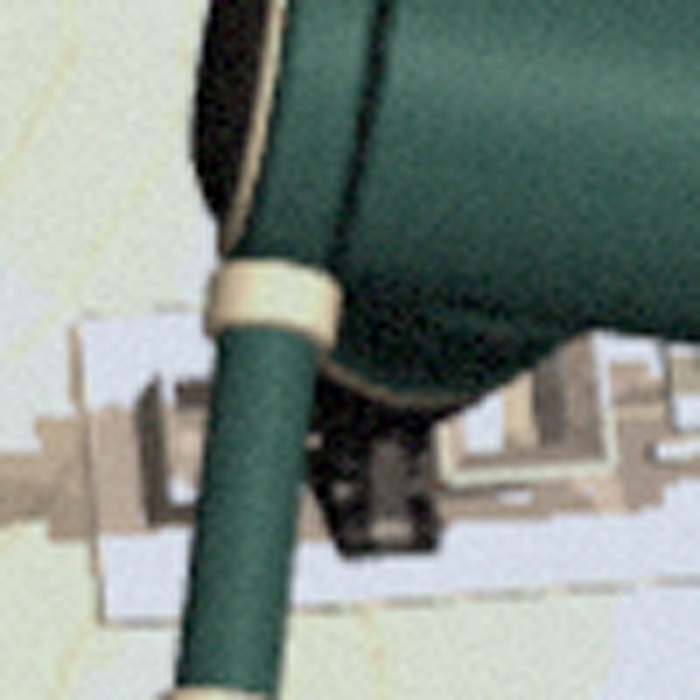

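```bash
python3 -m jog '[[0.7,1.7,0,0,20],[0.7,1.7,-20,0,20],[0.7,1.7,-45,0,20],[0.7,1.7,-60,0,20],[0.7,1.7,-68,0,20],[0.7,1.7,-74,0,20],[0.7,1.7,-80,0,20],[0.7,1.7,-86,0,20],[0.7,1.7,-86,0,20],[0.7,1.7,-86,0,20]]' 90
python3 - <<'E'
from h import *
c=cam("scene")
crop(c,180,170,300,310,4.5,"s47.png")
E
```

```text
time: 77.35
tool_pos: [0.5055, -0.0563, 0.2568]
tcp_rot: [-1.238, 1.162, -1.162]
wrist_force: [0.1, -0.4, -0.5]
width: 0.279
```

View pics/s47.png

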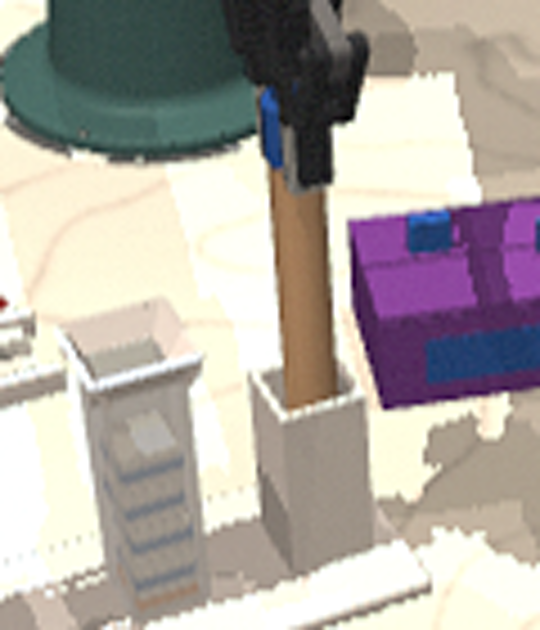

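```bash
python3 -m jog '[[0,-0.5,-20,0,20],[0,-0.5,-40,0,20],[0,-0.5,-60,0,20],[0,-0.5,-74,0,20],[0,-0.5,-80,0,20],[0,-0.5,-83,0,20],[0,-0.5,-84,0,20],[0,-0.5,-84,0,20],[0,-0.5,-84,0,20],[0,-0.5,-84,0,20]]' 90
```

```text
time: 78.65
tool_pos: [0.5055, -0.0568, 0.1728]
tcp_rot: [-1.238, 1.162, -1.162]
wrist_force: [0.5, 0.3, -0.0]
width: 0.285
```

```bash
python3 -m jog '[[0,0,-1.5,0,20],[0,0,-1.5,0,20],[0,0,-1.5,0,35],[0,0,-1.5,0,50],[0,0,-1.5,0,50],[0,0,-1.5,0,50],[0,0,20,0,50],[0,0,75,0,50],[0,0,135,0,50],[0,0,135,0,50]]' 50
python3 - <<'E'
from h import *
c=cam("scene");s=bot.read_state();print(s["tool_pos"],s["wrist_force"],s["width"])
crop(c,90,170,300,320,3.8,"s48.png")
E
```

```text
time: 79.9
tool_pos: [0.5087, -0.0573, 0.3143]
tcp_rot: [-1.232, 1.152, -1.169]
wrist_force: [0.3, 0.5, -0.0]
width: 0.585
[ 0.50704816 -0.05707145  0.31095518] [-0.38164028 -0.68310572 -0.50766476] 0.5857367930478576
```

View pics/s48.png

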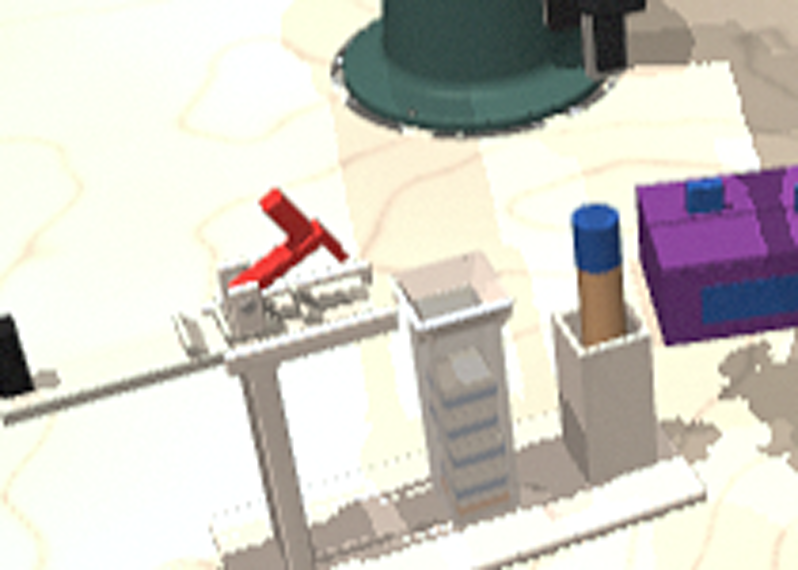

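```bash
python3 -m jog '[[3,-55,0,0,45],[7,-110,0,0,45],[11,-165,0,0,45],[14,-220,0,0,45],[17,-275,0,0,45],[18.5,-305,0,0,45],[18.5,-305,-30,0,45],[18.5,-305,-70,0,45],[18.5,-305,-95,0,45],[18.5,-305,-95,0,45]]' 40
python3 -m jog '[[0,0,0,0,10],[0,0,0,0,10],[0,0,0,0,10],[0,0,0,0,10],[-0.7,10,0,0,10],[-1.6,25,0,0,10],[-2.6,40,0,0,10],[-3.6,55,0,0,10],[-4.2,64,0,0,10],[-4.2,64,0,0,10]]' 40
python3 - <<'E'
from h import *
c=cam("scene");s=bot.read_state();print(s["tool_pos"],s["wrist_force"],s["width"])
crop(c,90,170,300,320,3.8,"s49.png")
E
```

```text
time: 81.2
tool_pos: [0.5212, -0.3599, 0.2073]
tcp_rot: [-1.24, 1.17, -1.154]
wrist_force: [0.7, 0.6, 0.5]
width: 0.529
time: 82.45
tool_pos: [0.52, -0.2959, 0.2138]
tcp_rot: [-1.238, 1.16, -1.162]
wrist_force: [-0.4, 1.7, 6.8]
width: 0.178
[ 0.52003532 -0.29601158  0.21381938] [-1.07342048  1.53421409  6.76907942] 0.1787805016445423
```

View pics/s49.png

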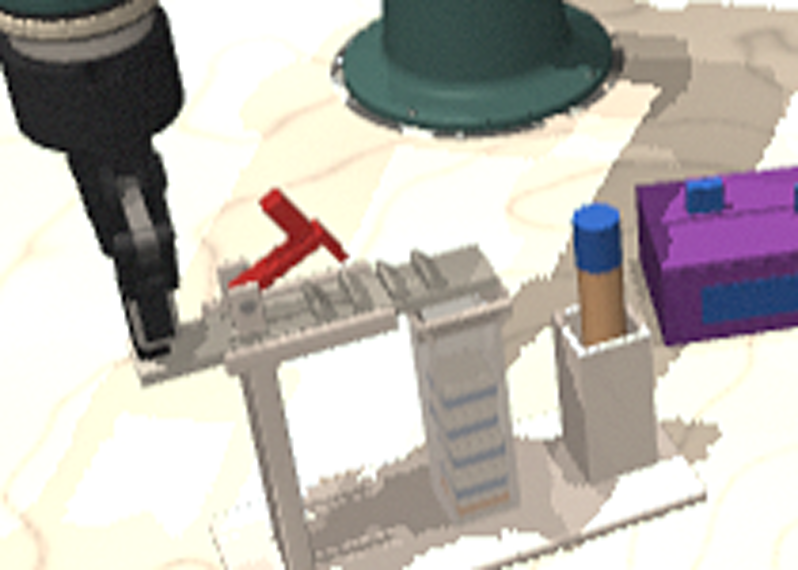

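```bash
python3 -m jog '[[0,1,0,0,10],[-0.1,2,0,0,10],[-0.2,3,0,0,10],[-0.2,4,0,0,10],[-0.2,4,0,0,10],[-0.2,4,0,0,10],[-0.2,4,0,0,10],[-0.2,4,0,0,10],[-0.2,4,0,0,10],[-0.2,4,0,0,10]]' 40
```

```text
time: 83.75
tool_pos: [0.5199, -0.2943, 0.2139]
tcp_rot: [-1.24, 1.159, -1.165]
wrist_force: [0.1, -4.7, 5.8]
width: 0.179
```

```bash
python3 -m jog '[[0,1,0,0,10],[0,2,0,0,10],[0,3,0,0,10],[0,4,0,0,10],[0,4,0,0,10],[0,4,0,0,10],[0,4,0,0,10],[0,4,0,0,10],[0,4,0,0,10],[0,4,0,0,10]]' 40
python3 - <<'E'
from h import *
c=cam("scene");s=bot.read_state();print(s["tool_pos"],s["wrist_force"],s["width"])
a=cv2.imread("pics/scene0.png")
crop(c,100,210,260,300,5,"s50.png")
cv2.imwrite("pics/s50b.png",cv2.resize(np.clip(a[210:300,100:260]*1.6,0,255).astype(np.uint8),None,fx=5,fy=5,interpolation=cv2.INTER_CUBIC))
E
```

```text
time: 85.0
tool_pos: [0.5199, -0.2941, 0.2141]
tcp_rot: [-1.244, 1.155, -1.17]
wrist_force: [0.6, -16.3, 2.5]
width: 0.179
[ 0.51995057 -0.29412611  0.21413277] [ -0.74855942 -16.12492862   2.06645158] 0.17978499359352032
```

View pics/s50.png

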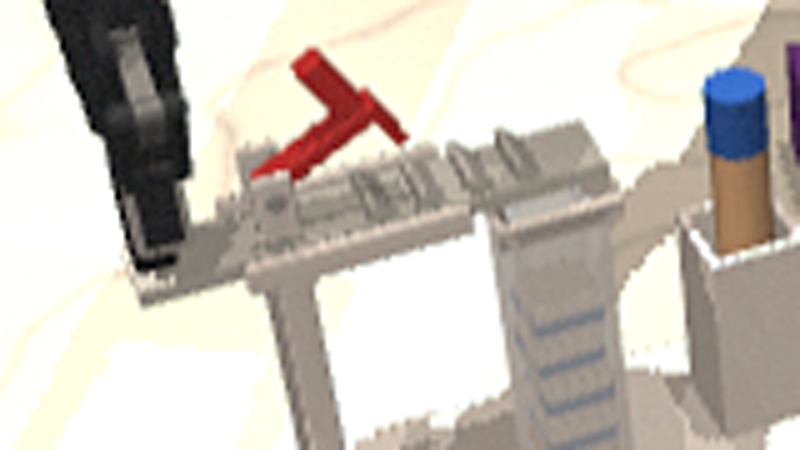

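View pics/s50b.png

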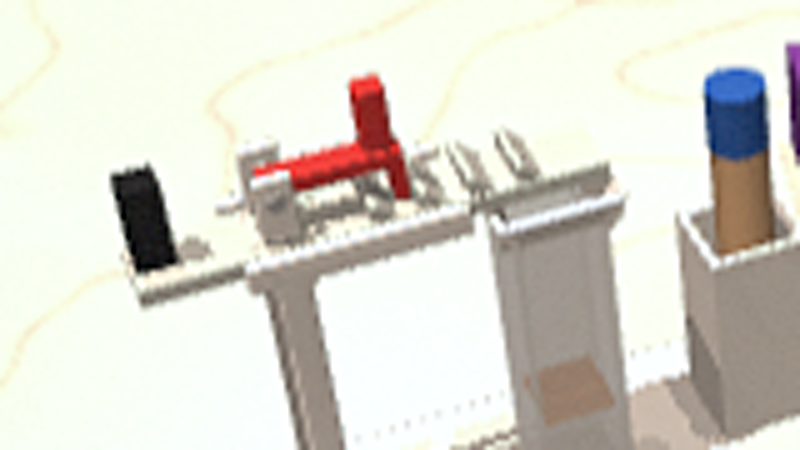

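```bash
python3 -m jog '[[0,-5,0,0,10],[0,-5,0,0,10],[0,-5,0,0,10],[0,-5,0,0,30],[0,-5,0,0,45],[0,-5,0,0,45],[0,-5,0,0,45],[0,-5,30,0,45],[0,-5,88,0,45],[0,-5,88,0,45]]' 40
python3 -m jog '[[-3,30,0,0,45],[-5.5,59,0,0,45],[-5.5,59,0,0,45],[-5.5,59,0,0,45],[-5.5,59,0,0,45],[-5.5,59,0,0,45],[-5.5,59,0,0,45],[-5.5,59,0,0,45],[-5.5,59,0,0,45],[-5.5,59,0,0,45]]' 40
python3 - <<'E'
from h import *
c=cam("scene");s=bot.read_state();print(s["tool_pos"],s["wrist_force"],s["width"])
crop(c,100,190,260,300,5,"s51.png")
E
```

```text
time: 86.3
tool_pos: [0.5221, -0.2965, 0.3071]
tcp_rot: [-1.236, 1.152, -1.171]
wrist_force: [0.9, -0.4, 0.0]
width: 0.531
time: 87.55
tool_pos: [0.5139, -0.2358, 0.3005]
tcp_rot: [-1.239, 1.162, -1.162]
wrist_force: [-0.8, 0.6, 0.2]
width: 0.528
[ 0.51394706 -0.2357841   0.30054093] [ 0.60600093  0.00807277 -1.12015466] 0.5312677886258065
```

View pics/s51.png

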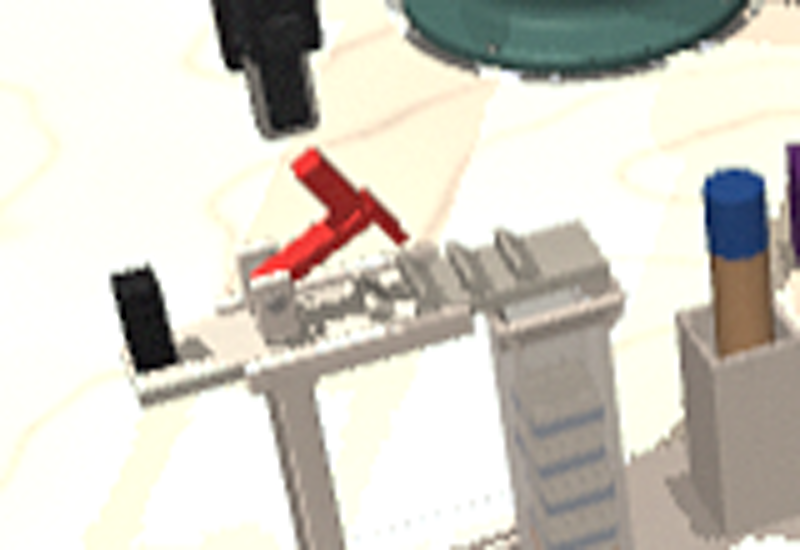

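```bash
python3 -m jog '[[0.3,6.5,-15,0,40],[0.3,6.5,-40,0,40],[0.3,6.5,-40,0,40],[0.3,6.5,-40,0,8],[0.3,6.5,-40,0,8],[0.3,6.5,-40,0,8],[0.3,6.5,-40,0,8],[0.3,6.5,-40,0,8],[0.3,6.5,-40,0,8],[0.3,6.5,-40,0,8]]' 30
python3 -m jog '[[-0.3,4,-2.2,0,8],[-0.6,8.5,-5,0,8],[-0.8,11.5,-7.2,0,8],[-1,14.5,-9.6,0,8],[-1.2,17.5,-12.4,0,8],[-1.3,19.8,-15.2,0,8],[-1.5,22.2,-18.4,0,8],[-1.6,24,-21.5,0,8],[-1.6,24.5,-23,0,8],[-1.6,24.5,-23.5,0,8]]' 30
python3 - <<'E'
from h import *
c=cam("scene");s=bot.read_state();print(s["tool_pos"],s["wrist_force"],s["width"])
crop(c,100,190,260,300,5,"s52.png")
E
```

```text
time: 88.85
tool_pos: [0.5151, -0.2293, 0.2615]
tcp_rot: [-1.237, 1.16, -1.164]
wrist_force: [4.4, 1.8, 4.3]
width: 0.128
time: 90.1
tool_pos: [0.514, -0.2067, 0.2418]
tcp_rot: [-1.24, 1.156, -1.168]
wrist_force: [-2.3, -0.4, 20.2]
width: 0.126
[ 0.51396488 -0.20671186  0.24173737] [-1.36700909 -1.21817041 18.01264259] 0.12835790371751066
```

View pics/s52.png

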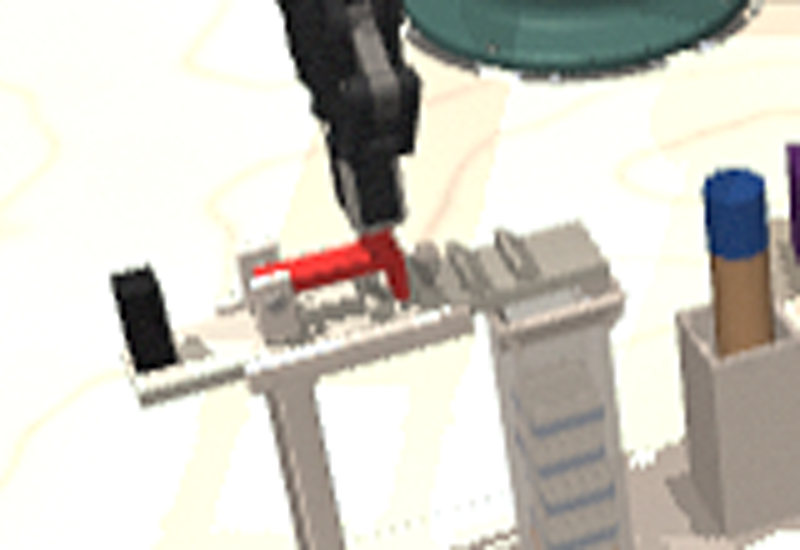

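```bash
python3 -m jog '[[0,0,1.5,0,8],[0,0,1.5,0,8],[0,0,1.5,0,25],[0,0,1.5,0,40],[0,0,1.5,0,40],[0,0,1.5,0,40],[0,0,20,0,40],[0,0,70,0,40],[0,0,80,0,40],[0,0,80,0,40]]' 30
python3 -m jog '[[0,50,20,0,60],[0,110,20,0,60],[0,170,20,0,60],[-5,230,20,0,60],[-10,290,20,0,60],[-15,350,20,0,60],[-20,410,20,0,60],[-20,460,20,0,60],[-20,460,20,0,60],[-20,460,20,0,60]]' 30
python3 - <<'E'
from h import *
c=cam("scene");s=bot.read_state();print(s["tool_pos"],s["wrist_force"],s["width"])
crop(c,100,190,260,300,5,"s53.png")
cv2.imwrite("pics/s53f.png",c["pixels"][:,:,::-1])
crop(cam("top"),350,210,520,290,4.7,"t53.png",1.7)
E
```

```text
time: 91.4
tool_pos: [0.5134, -0.2051, 0.3192]
tcp_rot: [-1.238, 1.159, -1.165]
wrist_force: [-0.1, 0.8, -0.7]
width: 0.463
time: 92.65
tool_pos: [0.492, 0.2547, 0.3356]
tcp_rot: [-1.242, 1.162, -1.162]
wrist_force: [0.4, 0.2, -0.4]
width: 0.703
[0.49224769 0.25415288 0.33593359] [ 0.15800497 -0.4644464   0.25598022] 0.7007003598803015
```

View pics/s53.png

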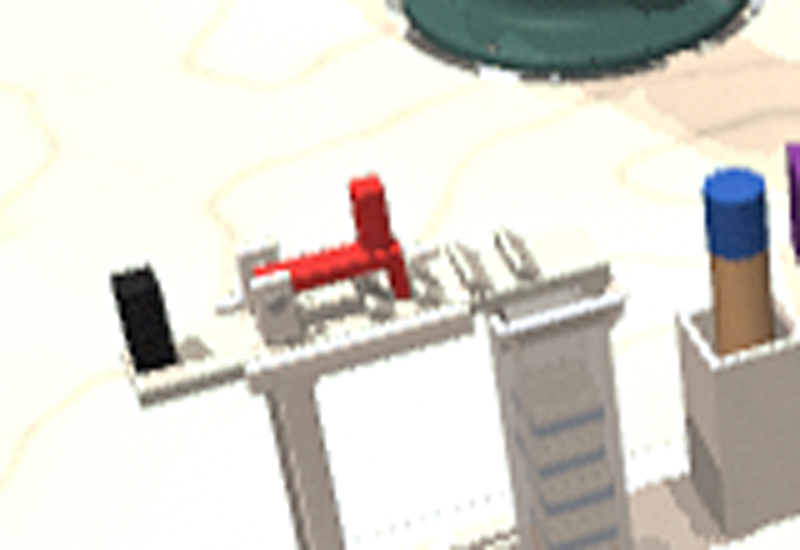

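View pics/s53f.png

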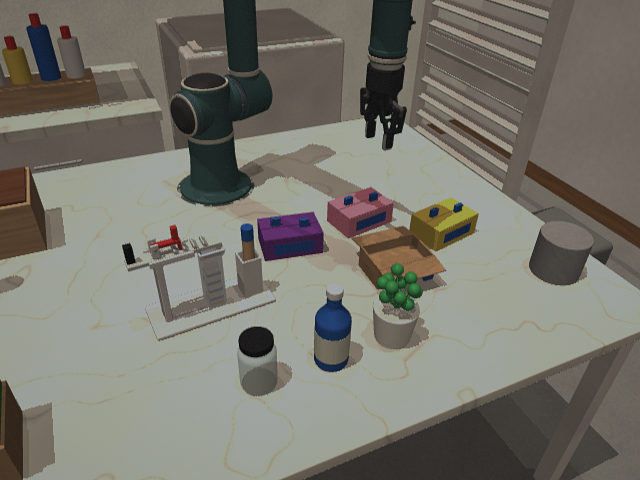

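View pics/t53.png

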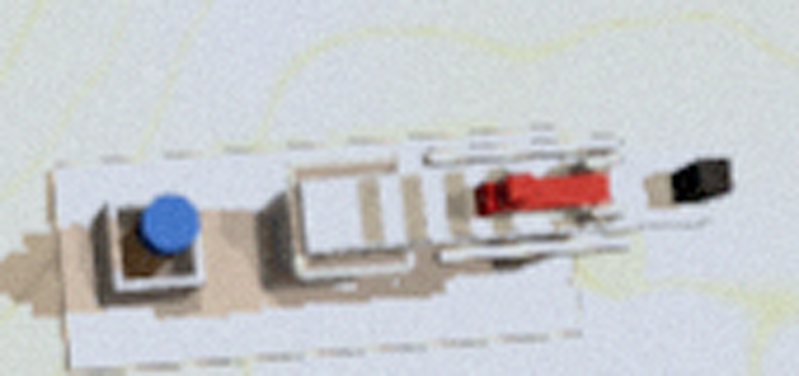

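Run:
```python
from h import *
for n in("scene","top"):
    a=cv2.imread(f"pics/{n}0.png")[:,:,::-1];c=cam(n)
    for nm,p in(("start",a),("now",c["pixels"])):
        H=cv2.cvtColor(np.ascontiguousarray(p),cv2.COLOR_RGB2HSV);h,S,V=H[...,0],H[...,1],H[...,2]
        roi=np.zeros(h.shape,bool)
        if n=="scene": roi[220:275,115:262]=1
        else: roi[235:275,370:520]=1
        print(n,nm,"red",comps(c,((h<6)|(h>174))&(S>180)&(V>60)&roi,20),"blue",comps(c,(h>100)&(h<125)&(S>130)&(V>50)&roi,60),"black",comps(c,(V<28)&roi,40))
s=bot.read_state();print(s["time"],s["joint_vel"].round(3))
```

```text
scene start red [(array([170.99, 238.9 ]), 212, [155, 226, 27, 23])] blue [(array([246.54, 232.14]), 182, [241, 224, 12, 18])] black [(array([128.51, 254.03]), 154, [123, 244, 12, 20])]
scene now red [(array([170.54, 238.96]), 215, [151, 226, 31, 23])] blue [(array([246.5, 232.3]), 184, [241, 224, 12, 18])] black [(array([128.56, 254.  ]), 154, [123, 244, 12, 20])]
top start red [(array([467.5 , 250.11]), 101, [458, 247, 21, 7])] blue [(array([385.37, 257.28]), 110, [380, 252, 12, 12])] black [(array([497.9 , 248.31]), 72, [493, 244, 12, 9])]
top now red [(array([467.02, 250.29]), 96, [458, 247, 21, 7])] blue [(array([385.51, 257.28]), 111, [380, 252, 12, 12])] black [(array([496.75, 249.06]), 48, [493, 245, 11, 8])]
92.85 [-0.001 -0.001 -0.006  0.003 -0.002  0.002]
```

Run:
```python
from workcell import bot
print(bot.finish_job())
```

```text
the job is handed in; nothing more can be done
None
```

The dispenser is refilled and the job is handed in at about 93 s of the 210 s; finishing gives no verdict, so the result rests on my own checks.

- **What I did:** I lifted the pawl, drew the gate back to its stop, and opened both carton flaps. All four tablets (the stray and three from the carton) went down the tube. I pressed the stack with the rod, stood the rod back in its sleeve, pushed the gate home and set the pawl down.
- **Pressing:** The wrist read 9.8 N, then 12.2 N, with the rod tip computed at about 108 mm. That is where four tablets sit when the follower is at its bottom, but I judged the follower by force and height rather than seeing it directly.
- **Final pictures:** The pawl, gate post and rod top lie within about half a pixel of their starting positions. The top-view post blob differs by about 1 px. All the tablets are in the tube. The carton is empty with both flaps lying open, and the bottle, jar and plant look unmoved.
- **What went wrong on the way:**
  - The first grip on the stray missed, so I took it again lower.
  - The fingers once closed above the last carton tablet because the arm stopped short, so I took that one again too.
  - Two tablets hung tilted in the flare, and closed fingertips nudged them in.
- **Disagreement:** The top camera placed the tube mouth about 4 mm off in y from the scene camera. Contact at the flare matched the scene camera, so I used that.

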